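# Add the upper tier to a bench stand and wedge it tight

### The arm

A 6-joint arm with a two-finger parallel gripper is mounted at the origin on the work surface. World frame = base frame: x ahead of the robot, y to its left, z up, the work surface at z = 0. Lengths are in mm, angles in degrees, forces in N, time in s.
With the tool pointing down it reaches from about 400 to 825 mm from the base axis. Payload 7 kg.
Tool frame: the origin (TCP) lies at the very end of the fingers, on their centre line; the grasp point (between the pads) lies 19 mm behind it; z points along the fingers, x is the direction in which the jaws open and shut, and the axes are right-handed (so a half turn about z gives the same grasp; the last joint's range is limited). The gripper opens to 85 mm and grips with 20 to 120 N. Pads are 22 mm wide; open, the fingers measure 114 mm over their backs; the gripper's body (76 mm by 85 mm) begins 54 mm behind the grasp point. The pads swing forward as they close: fully open they stand 13 mm farther back than shut.
Start: joints at [83.6, 20.546, 0.682, 0, -70.136, -16.507], TCP at [262.739, 621.742, 231.302] pointing down, gripper open.
Joint ranges: [-176.03, 176.03], [-82.01, 121.73], [-58.28, 71.71], [-173.87, 95.51], [-174.79, -0.11], [-173.66, 173.66]. Speed limits (degrees/s): [136.94, 136.94, 172.46, 180, 180, 180].

### API

Orientations are given as a 3x3 rotation matrix whose columns are the frame's x, y, z axes.
In Python, from plant import r gives the robot as it stands.
- The arm moves only by the tool carry_out, never from a script. Its argument "rows" is a list of rows, each an object of numbers: "dx", "dy", "dz": the shift along the tool's x, y, z normalised to -1 to 1, where 1 is 0.15 m; "rx", "ry", "rz": the turn, a rotation vector about the tool's x, y, z normalised to -1 to 1, where 1 is 90 degrees; "hand": the opening, from 0 (shut) to 1 (fully open). In form: [{"dx": .., "dy": .., "dz": .., "rx": .., "ry": .., "rz": .., "hand": ..}, ...]. A call has 1 to 10 rows; each row is the pose to reach, as a shift and turn from the pose commanded when the call began, along the tool's axes at that moment; what a row does not reach only later rows make up. A row lasts 1/12 s, in which the tool goes at most 41.7 mm and 7.16 degrees, less where a joint would pass 70% of its speed; a pose out of reach is approached as far as the arm can. A call with a number of a shift or a turn outside -1 to 1 is refused whole. A call with a gripper value outside its range is refused whole. The fingers move at their own pace and stop on an object; the grip force is fixed at half the most. Time passes only in rows, so rows that repeat a pose let the fingers close. It gives the time, the measured TCP pose, the force and the opening at its end, in the units of the state.
- r.get_obs(): the state, without advancing time (a new reading comes with each control period).
- r.snapshot(name): name is "scene" or "top" or "wrist"; returns a dict with "color" (480x640x3 uint8, red, green, blue), "vertical_fov" (degrees; the focal length in pixels is half the picture's height over the tangent of half this angle, whatever the lens; pixels are square), "cx", "cy" (the principal point, pixels), "extrinsics" (4x4, takes a point from camera to world coordinates). Camera axes: x right, y down, z forward; pixel columns grow to the right and rows downward; lengths in mm; the calibration is good to about 2 mm. The wrist camera is an equidistant fisheye: a pixel r from the principal point sees the ray r / f radians off the axis. A picture is of the moment at which its call begins. There is no depth.
- r.close_job(): hands the job in, once; it reports no verdict.
The state is a dict: "time": time; "qpos": joint angles; "dq": joint speeds; "tau": joint torques, N m; "eef_pos": TCP position; "eef_rot": TCP orientation; "force": force on the tool from outside, world axes, zero at the start; "torque": the same for the moment, N m; "width": opening from 0.0 (shut) to 1.0 (fully open).
Only numpy, scipy, OpenCV 4.12 (cv2) and the standard library are available. Lean on these libraries where they do the work, as an engineer would, in place of code of your own. Each camera call takes 0.05 s, during which the arm holds its last target.

### The job

Set the white shelf tray gently onto the bench stand so that all four corner holes drop over the four posts and it rests level on the post shoulders, and let go of it. Then push the wooden wedge along its ledge into the gap beside the tray until it stops, so that the tray is held tight. Leave the cups, bottles and jars standing where they are.

Things in the scene. Friction and masses are not known exactly. Their poses are not given: they have to be found in the camera images.
- rack: Bench stand, fixed: white base plate 150 (x) x 200 (y) x 10 mm; origin at the centre of its underside on the bench, z up. Posts at x = +-40, y = +-70 mm: grey sleeve 24 mm in diameter up to a flat shoulder 60 mm above the bench, then steel 10 mm in diameter to 92 mm, coned to a blunt point at 107 mm. On its -x side (towards the robot) an aluminium ledge carries the wedge.
- seat (a point): Where the tray belongs: over the stand's origin, 60 mm above the bench, level with the four shoulders. Axes as the stand's. The seated tray's underside centre is here, with 2.5 mm play any way.
- fence (a point): Point on the ledge's top (50 mm above the bench), on the inner face of its fence, at (-79.5, -65) mm in the stand. Axes as the stand's. The fence (22 mm high, 8 mm thick) runs through it along (0.132, 0.991) in x, y, 200 mm back and 70 mm on, so the gap to the tray's long edge narrows to +y. A 5 mm high lip, 39 mm from the fence, borders the ledge at y under -100 mm. Its -y end is open.
- tray_grip (a point): Centre of the tray's grey handle bar: 14 mm wide (x), 18 high, 96 long (y), on two end legs 8 mm thick, 35 mm free under it. It is over the tray's centre, 54 mm above the underside. Tray: white plate 120 (x) x 180 (y) x 10 mm, 8 mm rim, 15 mm holes at x = +-40, y = +-70 mm. Half a turn looks the same; either way round is right. z up. About 0.35 kg. Starts flat on the bench.
- wedge_center (a point): Centre of the wooden wedge, half-way up: 120 mm long (y), 36 high; tip (14 mm wide) at +y, butt (30 mm wide) at -y. Inner face at x = +11 mm, parallel to y, facing the tray; outer face from x = -19 (butt) to -3 mm (tip) slides along the fence. About 0.08 kg. Starts loose on the ledge within 5 mm of the fence, out of the gap, y axis along the stand's.
- wedge_butt (a point): Middle of the wedge's square butt face, 30 mm wide and 36 high, facing -y: push here, or a little nearer the fence, along the fence. Axes as the wedge's.
- wedge_home (a point): Where the wedge's centre is once jammed straight: (-68.5, -65, 68) mm in the stand (a wedge that went in slightly skewed stops up to 18 mm sooner). Axes as the stand's. The wedge first slides the seated tray up to 5 mm towards the stand's +x (a few newtons), then jams as the holes bear on the posts. About 10 N on the butt makes it tight; friction keeps it.
- cup_a: Clear plastic cup, bystander, 70 mm in diameter, 80 mm high; origin under its centre.
- cup_b: Clear plastic cup, bystander, like the other.
- dropper: Small amber bottle with black rubber bulb, bystander, 56 mm in diameter, 126 mm high; origin under its centre.
- reagent: Amber reagent bottle, bystander, 72 mm in diameter, 150 mm high; origin under its centre.
- jar_a: Low glass jar, bystander standing on the stand's base plate between the posts, 42 mm in diameter, 40 mm high; origin under its centre.
- jar_b: Low glass jar, bystander on the stand's base plate, like the other.
Mind the look-alikes: they are no part of the job. Of the things shaped like the part that bears wedge_center, the wooden one is meant.

How it is judged (in metres and radians):
On the way:
1. The tray rests level on all four shoulders with every hole over its post, let go, while the wedge is still out of the gap (horizontal distance between tray_grip and rack below 0.006 m and height (world z) of tray_grip between 0.11 and 0.117 m and angle between tray_grip's own z axis and vertical below 0.03 rad and angle between the y axis of tray_grip and the y axis of rack, either way round below 0.1 rad and contact force between the fingers and tray below 0.1 N and y of wedge_center in the frame of rack below -0.12 m), for 0.2 s.
At the end, for the whole second after the job is handed in: Tray level (0.03 rad) on the shoulders, centred within 6 mm, height within 4 mm, aligned within 0.1 rad, pushed at least 1.2 mm towards the stand's +x; wedge on the ledge, its centre beyond y = -88 mm and x from -76 to -62 mm in the stand's frame, pressing the tray with over 0.1 N; all at rest (horizontal distance between tray_grip and rack below 0.006 m and height (world z) of tray_grip between 0.11 and 0.117 m and angle between tray_grip's own z axis and vertical below 0.03 rad and angle between the y axis of tray_grip and the y axis of rack, either way round below 0.1 rad and x of tray_grip in the frame of rack above 0.0012 m and y of wedge_center in the frame of rack above -0.088 m and x of wedge_center in the frame of rack between -0.076 and -0.062 m and z of wedge_center in the frame of rack below 0.073 m and contact force between wedge and tray above 0.1 N and linear speed of each of tray, wedge below 0.02 m/s); the robot touches nothing.
It fails at once if The tray is dropped: let go over the stand, it falls at more than 0.4 m/s (horizontal distance between tray_grip and rack below 0.06 m and contact force between the fingers and tray below 0.1 N and linear speed of tray above 0.4 m/s).
It fails at once if The tray is slammed onto the stand (more than 60 N) (contact force between tray and rack above 60 N).
It fails at once if A cup, bottle or jar is tipped over (0.5 rad) or shifted more than 40 mm (distance of any of cup_a, cup_b, dropper, reagent, jar_a, jar_b from where it was at the start of the episode above 0.04 m or angle between any of cup_a, cup_b, dropper, reagent, jar_a, jar_b's own z axis and vertical above 0.5 rad).
It also fails if it takes over 64 s, if anything falls off the work surface, if the arm or the gripper's body presses on something with over 40 N, if the wrist force passes 120 N, or if a joint passes its speed limit or range.

## Working session

There is one attempt and no reset: what is moved stays moved. The work goes in short steps, Python scripts to look and compute and a tool call to move; the robot and the scene stay as the last step left them, time stands still between calls to the robot, and variables do not carry over. Pictures are saved under pics/ and viewed, and the job is handed in when it is done.

Besides the shell and the picture viewer there is one more tool, called after ">>>" as name(argument=value, ...), one argument or row to a line, values as JSON. carry_out: Moves the arm, as the interface text tells. Its arguments: {"type":"object","properties":{"rows":{"type":"array"}},"required":["rows"]}

```bash
ls; mkdir -p pics
cat > h.py <<'E'
import numpy as np, cv2
from plant import r
def snap(n,name):
    s=r.snapshot(n); cv2.imwrite(f'pics/{name}.png',s['color'][:,:,::-1]); np.savez(f'pics/{name}.npz',**{k:np.array(v) for k,v in s.items()}); return s
def load(name): 
    d=np.load(f'pics/{name}.npz'); return {k:d[k] for k in d.files}
def ray(s,u,v,fish=False):
    h=s['color'].shape[0]; f=h/2/np.tan(np.radians(float(s['vertical_fov']))/2)
    x=(u-float(s['cx']))/f; y=(v-float(s['cy']))/f
    if fish:
        a=np.hypot(x,y); k=np.sin(a)/a if a>1e-9 else 1; d=np.array([x*k,y*k,np.cos(a)])
    else: d=np.array([x,y,1.])
    E=np.array(s['extrinsics']); d=E[:3,:3]@d; return E[:3,3],d/np.linalg.norm(d)
def onz(s,u,v,z,fish=False):
    o,d=ray(s,u,v,fish); return o+d*(z-o[2])/d[2]
def proj(s,P,fish=False):
    E=np.array(s['extrinsics']); p=E[:3,:3].T@(np.array(P,float)-E[:3,3])
    h=s['color'].shape[0]; f=h/2/np.tan(np.radians(float(s['vertical_fov']))/2)
    if fish:
        rr=np.hypot(p[0],p[1]); a=np.arctan2(rr,p[2]); q=p[:2]/max(rr,1e-9)*a
    else: q=p[:2]/p[2]
    return q*f+[float(s['cx']),float(s['cy'])]
E
python3 - <<'E'
from h import *
print(r.get_obs())
for n in('scene','top','wrist'):
    s=snap(n,n+'0'); print(n,s['vertical_fov'],s['cx'],s['cy'],np.round(s['extrinsics'],3).tolist())
E
```

```text
pics
{'time': 0.0, 'qpos': array([ 8.36006363e+01,  2.05911782e+01,  6.31759605e-01, -1.97174162e-02,
       -7.01346434e+01, -1.65078082e+01]), 'dq': array([ 0.02307068, -0.01086041,  0.06971956, -0.08208766, -0.05639471,
       -0.10124483]), 'tau': array([ 2.79582227e-04, -5.83327210e+01,  2.93435419e+01,  6.93683311e+00,
       -5.80830485e-03,  1.36978863e-05]), 'eef_pos': array([262.56461727, 621.30591544, 230.35254009]), 'eef_rot': array([[-3.89346795e-01, -9.21091102e-01, -5.04616247e-04],
       [-9.21089734e-01,  3.89347091e-01, -1.59536785e-03],
       [ 1.66595000e-03, -1.56354515e-04, -9.99998600e-01]]), 'force': array([-0.58166715,  0.38563827,  0.20261996]), 'torque': array([ 0.0137899 , -0.00615646, -0.00281712]), 'width': 1.0022457369053914}
scene 46.09836256045866 318.3290365020966 237.25875772491645 [[0.836, 0.314, -0.451, 1153.371], [0.549, -0.499, 0.67, -843.194], [-0.015, -0.808, -0.589, 752.664], [0.0, 0.0, 0.0, 1.0]]
top 51.64607033503801 323.3733287487454 236.34085693103515 [[-0.004, -0.988, 0.153, 487.008], [-1.0, 0.005, 0.007, -56.445], [-0.008, -0.153, -0.988, 1076.586], [0.0, 0.0, 0.0, 1.0]]
wrist 65.70646984690485 319.0471056172852 236.70780246767401 [[-0.39, -0.878, -0.278, 332.455], [-0.921, 0.372, 0.117, 590.694], [0.001, 0.302, -0.953, 373.186], [0.0, 0.0, 0.0, 1.0]]
```

View pics/scene0.png

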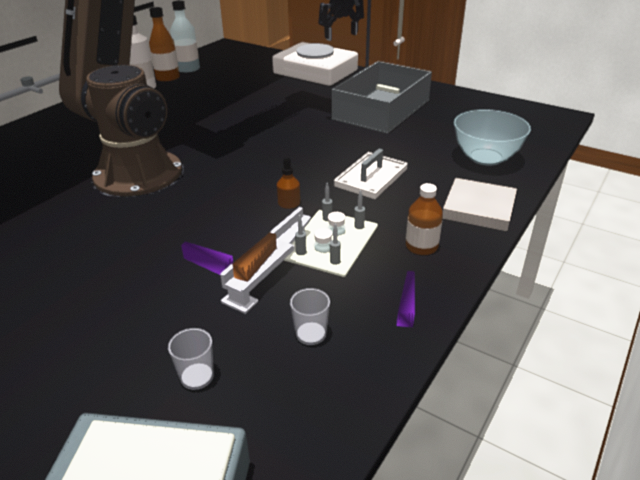

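View pics/top0.png

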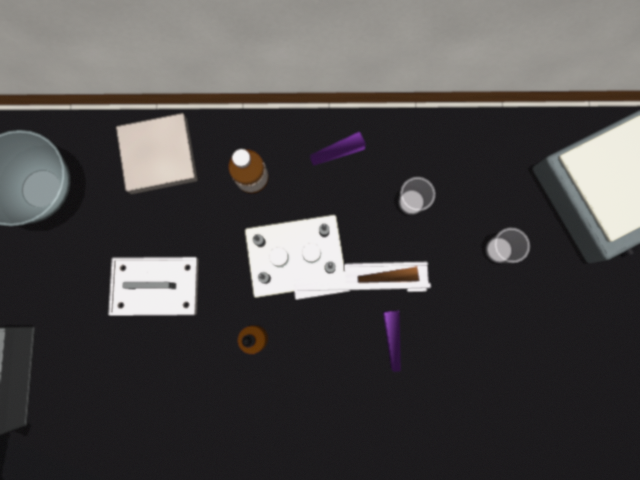

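View pics/wrist0.png

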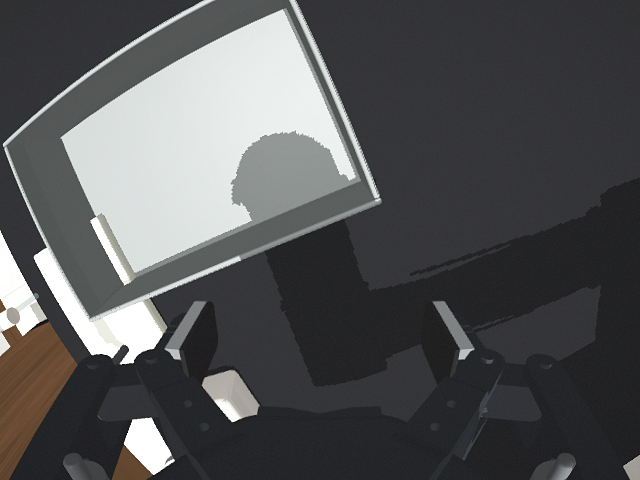

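The top view shows the tray at (152,286), the stand at (295,256), and the wooden wedge on the ledge at (388,275). The purple wedges at (338,149) and (393,340) are look-alikes lying on the bench. The brown one on the ledge matches the description, which I'll confirm in an enlarged crop.

Run:
```python
import cv2
a=cv2.imread('pics/top0.png'); 
cv2.imwrite('pics/top0_c.png',cv2.resize(a[205:310,235:440],None,fx=3.9,fy=3.9,interpolation=cv2.INTER_CUBIC))
cv2.imwrite('pics/top0_t.png',cv2.resize(a[245:330,95:210],None,fx=6,fy=6,interpolation=cv2.INTER_CUBIC))
```

```text
(no output)
```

View pics/top0_c.png

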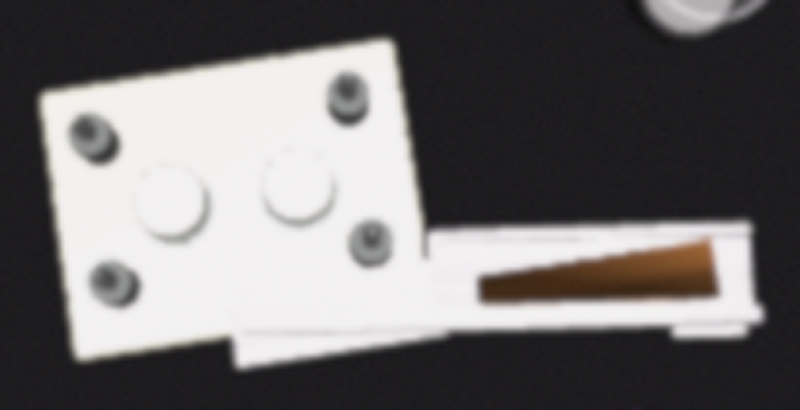

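View pics/top0_t.png

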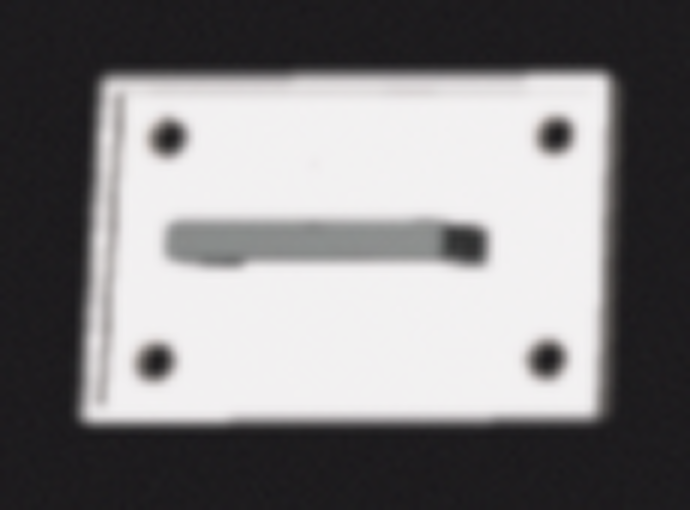

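The crop confirms it: the wooden wedge sits on the ledge at crop (600,270), tip to the left, which is the stand's +y. Now I'll measure the tray, stand and wedge.

Run:
```python
from h import *
s=load('top0'); c=s['color'].astype(int)
def rigid(A,B):
    A=np.array(A,float);B=np.array(B,float);a=A.mean(0);b=B.mean(0)
    H=(A-a).T@(B-b); th=np.arctan2(H[0,1]-H[1,0],H[0,0]+H[1,1]); R=np.array([[np.cos(th),-np.sin(th)],[np.sin(th),np.cos(th)]])
    t=b-R@a; return np.degrees(th),t,np.round(B-(A@R.T+t),1)
# tray holes
g=c.sum(2); sub=g[245:330,95:210]
pts=[]
for (u,v) in [(168,137),(555,135),(154,361),(546,359)]:
    u0=int(95+u/6);v0=int(245+v/6); w=np.clip(600-g[v0-5:v0+6,u0-5:u0+6],0,None).astype(float)
    yy,xx=np.mgrid[v0-5:v0+6,u0-5:u0+6]; pts.append(((w*xx).sum()/w.sum(),(w*yy).sum()/w.sum()))
print(np.round(pts,2))
W=[onz(s,u,v,7)[:2] for u,v in pts]   # image left=+y, up=+x
M=[(40,70),(40,-70),(-40,70),(-40,-70)]
print('tray holes',rigid(M,W))
# outline of tray
m=(c.min(2)>110).astype(np.uint8)
n,l,st,ce=cv2.connectedComponentsWithStats(m)
for i in range(1,n):
    if st[i,4]>100: print(i,st[i],ce[i].round(1))
i=l[270,130]; cn=cv2.findContours((l==i).astype(np.uint8),0,2)[0][0]
print('tray rect',cv2.minAreaRect(cn))
# post tips: scan dark posts
post=[]
for (u,v) in [(94,138),(348,97),(115,284),(371,243)]:
    u0=int(235+u/3.9);v0=int(205+v/3.9); w=np.clip(560-g[v0-8:v0+9,u0-8:u0+9],0,None).astype(float)
    yy,xx=np.mgrid[v0-8:v0+9,u0-8:u0+9]; post.append(((w*xx).sum()/w.sum(),(w*yy).sum()/w.sum()))
print(np.round(post,2))
for z in(35,45,60): print(z,rigid(M,[onz(s,u,v,z)[:2] for u,v in post]))
# base corners visible
cor=[(235+u/3.9,205+v/3.9) for u,v in [(39,92),(393,38),(76,361)]]
W=[onz(s,u,v,10)[:2] for u,v in cor]; print('base',rigid([(75,100),(75,-100),(-75,100)],W))
# wedge top at z=86
for u,v in [(711,238),(718,296),(480,302),(480,277)]:
    print('wedge',onz(s,235+u/3.9,205+v/3.9,86).round(1))
```

```text
[[122.62 267.52]
 [187.14 267.11]
 [120.47 304.88]
 [185.73 304.45]]
tray holes (np.float64(0.08652586243465538), array([546.35786858, 316.65794496]), array([[ 0.1,  0. ],
       [ 0.1, -0.1],
       [-0.1,  0.1],
       [-0. , -0. ]]))
1 [    0     0   640    94 58946] [317.1  45.6]
2 [   0  101  640    9 3071] [320.1 105.1]
3 [ 549  113   91  144 7734] [606.9 182.1]
4 [ 117  114   77   77 4543] [154.6 152. ]
5 [   0  131   66   92 2756] [ 37.  184.4]
6 [232 149  18  18 256] [240.6 157.3]
7 [400 178  35  35 556] [413.3 198.8]
8 [ 245  215  186   85 8533] [314.4 261.6]
11 [487 228  42  34 576] [502.8 248. ]
12 [ 108  257   89   59 4913] [152.5 286. ]
13 [  0 329   4  42 101] [  0.9 344.7]
tray rect ((152.0, 286.0), (58.0, 88.0), 90.0)
[[259.09 240.62]
 [323.73 230.46]
 [264.29 277.61]
 [329.58 267.19]]
35 (np.float64(8.773413044371228), array([610.98936022,  12.86384485]), array([[-0.2, -0.5],
       [-0.4,  0.4],
       [ 0.3, -0.5],
       [ 0.2,  0.6]]))
45 (np.float64(8.773413044371212), array([609.79904444,  12.19842772]), array([[-0.5, -1.2],
       [-0.9,  1. ],
       [ 0.8, -1.1],
       [ 0.5,  1.3]]))
60 (np.float64(8.773413044371244), array([608.01357076,  11.20030202]), array([[-0.9, -2.3],
       [-1.6,  1.9],
       [ 1.5, -2. ],
       [ 0.9,  2.4]]))
base (np.float64(8.727835201205691), array([610.3952584,  11.6326154]), array([[ 0.7,  0.4],
       [ 0. , -0.3],
       [-0.7, -0.1]]))
wedge [ 579.2 -237.    86. ]
wedge [ 549.5 -239.5   86. ]
wedge [ 547.  -118.1   86. ]
wedge [ 559.8 -118.3   86. ]
```

```bash
cat >> h.py <<'E'
from scipy.spatial.transform import Rotation as Ro
def Rt(yaw):  # tool down, tool x at yaw deg
    c,s=np.cos(np.radians(yaw)),np.sin(np.radians(yaw)); return np.array([[c,s,0],[s,-c,0],[0,0,-1.]])
def go(P,yaw):
    o=r.get_obs(); R=o['eef_rot']; d=R.T@(np.array(P)-o['eef_pos'])/150; w=Ro.from_matrix(R.T@Rt(yaw)).as_rotvec(degrees=True)/90
    print('t',round(o['time'],2),'pos',o['eef_pos'].round(1),'yaw',round(np.degrees(np.arctan2(R[1,0],R[0,0])),2),'F',o['force'].round(1),'w',round(o['width'],3))
    print('d',d.round(4),'r',w.round(4),'rows>=',round(max(np.linalg.norm(d)*150/41.7,np.linalg.norm(w)*90/7.16),1))
E
python3 - <<'E'
from h import *
s=load('top0')
go([546,317,231],180)
t=load('scene0')
for n,(u,v),z in [('dropper',(251,340),110),('reagentcap',(240.6,157.3),148)]: print(n,onz(s,u,v,z).round(0))
# scene cam: predicted pixels of key points
def st(x,y,z,c=(610.5,12),a=8.75):
    a=np.radians(a); return [c[0]+x*np.cos(a)-y*np.sin(a),c[1]+x*np.sin(a)+y*np.cos(a),z]
im=cv2.imread('pics/scene0.png'); k=4; x0,y0=225,140
cr=cv2.resize(im[y0:y0+150,x0:x0+190],None,fx=k,fy=k,interpolation=cv2.INTER_CUBIC)
P=[st(x,y,z) for x,y,z in [(75,100,10),(75,-100,10),(-75,100,10),(40,70,107),(40,-70,107),(-40,70,107),(-40,-70,107)]]
P+=[[546.4+x,316.7+y,10] for x in(-60,60) for y in(-90,90)]
for p in P:
    q=proj(t,p); cv2.circle(cr,(int((q[0]-x0+.5)*k),int((q[1]-y0+.5)*k)),3,(0,0,255),-1)
cv2.imwrite('pics/chk.png',cr)
E
```

```text
t 0.15 pos [262.6 621.4 230.6] yaw -112.91 F [0.6 0.1 0.5] w 1.0
d [ 1.1339e+00 -2.5303e+00 -1.0000e-03] r [-5.000e-04 -7.000e-04  7.454e-01] rows>= 10.0
dropper [437.  90. 110.]
reagentcap [787. 111. 148.]
```

View pics/chk.png

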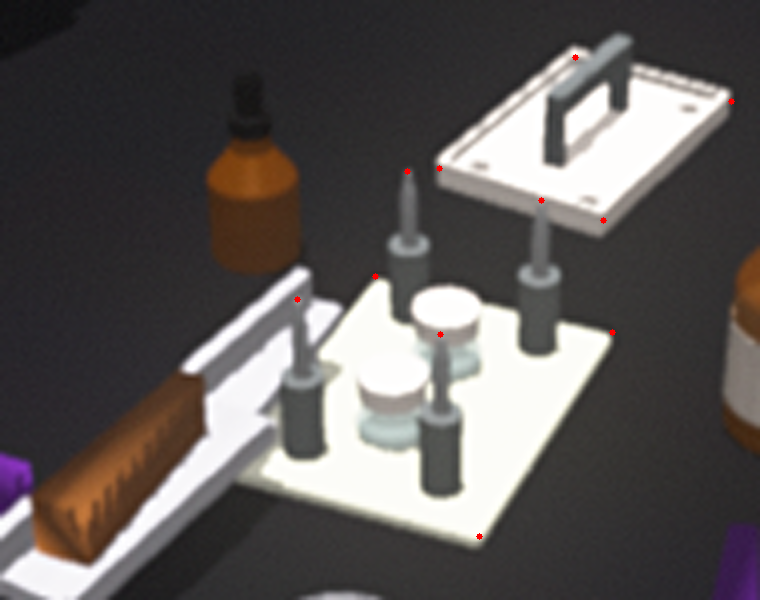

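Projected into the scene view, the post tips, base corners and tray corners match the picture to within 1-2 px, so I'll go ahead.

>>> carry_out(
  rows=[
    {"dx":0.44,"dy":-1,"rz":0.4,"hand":1},
    {"dx":0.44,"dy":-1,"rz":0.4,"hand":1},
    {"dx":0.44,"dy":-1,"rz":0.4,"hand":1},
    {"dx":0.44,"dy":-1,"rz":0.4,"hand":1},
    {"dx":0.44,"dy":-1,"rz":0.4,"hand":1},
    {"dx":0.44,"dy":-1,"rz":0.4,"hand":1},
  ],
)

```text
schema error: expected keys dx, dy, dz, rx, ry, rz, hand
```

```bash
python3 -c "
from h import *
go([546,317,231],180)"
```

```text
t 0.15 pos [262.6 621.4 230.6] yaw -112.91 F [0.6 0.1 0.5] w 1.0
d [ 1.1339e+00 -2.5303e+00 -1.0000e-03] r [-5.000e-04 -7.000e-04  7.454e-01] rows>= 10.0
```

>>> carry_out(
  rows=[
    {"dx":0.44,"dy":-1,"dz":0,"rx":0,"ry":0,"rz":0.4,"hand":1},
    {"dx":0.44,"dy":-1,"dz":0,"rx":0,"ry":0,"rz":0.4,"hand":1},
    {"dx":0.44,"dy":-1,"dz":0,"rx":0,"ry":0,"rz":0.4,"hand":1},
    {"dx":0.44,"dy":-1,"dz":0,"rx":0,"ry":0,"rz":0.4,"hand":1},
    {"dx":0.44,"dy":-1,"dz":0,"rx":0,"ry":0,"rz":0.4,"hand":1},
    {"dx":0.44,"dy":-1,"dz":0,"rx":0,"ry":0,"rz":0.4,"hand":1},
  ],
)

```text
time: 0.65
eef_pos: [376.6, 500.9, 231.4]
eef_rot: [[-0.861, -0.509, -0.0], [-0.509, 0.861, -0.0], [0.0, 0.0, -1.0]]
force: [-1.5, 0.5, 0.8]
width: 0.999
```

```bash
python3 -c "
from h import *
go([546,317,231],180)"
```

```text
t 0.65 pos [376.6 500.9 231.4] yaw -149.42 F [-1.5  0.5  0.8] w 0.999
d [-0.3488 -1.6297  0.0024] r [-0.000e+00 -1.000e-04  3.397e-01] rows>= 6.0
```

>>> carry_out(
  rows=[
    {"dx":-0.21,"dy":-0.98,"dz":0,"rx":0,"ry":0,"rz":0.34,"hand":1},
    {"dx":-0.21,"dy":-0.98,"dz":0,"rx":0,"ry":0,"rz":0.34,"hand":1},
    {"dx":-0.21,"dy":-0.98,"dz":0,"rx":0,"ry":0,"rz":0.34,"hand":1},
    {"dx":-0.21,"dy":-0.98,"dz":0,"rx":0,"ry":0,"rz":0.34,"hand":1},
    {"dx":-0.21,"dy":-0.98,"dz":0,"rx":0,"ry":0,"rz":0.34,"hand":1},
    {"dx":-0.21,"dy":-0.98,"dz":0,"rx":0,"ry":0,"rz":0.34,"hand":1},
  ],
)

```text
time: 1.15
eef_pos: [478.6, 392.5, 231.0]
eef_rot: [[-1.0, -0.009, -0.0], [-0.009, 1.0, -0.0], [0.0, -0.0, -1.0]]
force: [0.2, -0.2, 0.6]
width: 1.001
```

```bash
python3 -c "
from h import *
go([546,317,150],180)"
```

```text
t 1.15 pos [478.6 392.5 231. ] yaw -179.46 F [ 0.2 -0.2  0.6] w 1.001
d [-0.4449 -0.5076  0.5397] r [-0.0002 -0.0002  0.006 ] rows>= 3.1
```

>>> carry_out(
  rows=[
    {"dx":-0.445,"dy":-0.508,"dz":0.54,"rx":0,"ry":0,"rz":0.005,"hand":1},
    {"dx":-0.445,"dy":-0.508,"dz":0.54,"rx":0,"ry":0,"rz":0.005,"hand":1},
    {"dx":-0.445,"dy":-0.508,"dz":0.54,"rx":0,"ry":0,"rz":0.005,"hand":1},
    {"dx":-0.445,"dy":-0.508,"dz":0.54,"rx":0,"ry":0,"rz":0.005,"hand":1},
    {"dx":-0.445,"dy":-0.508,"dz":0.54,"rx":0,"ry":0,"rz":0.005,"hand":1},
    {"dx":-0.445,"dy":-0.508,"dz":0.54,"rx":0,"ry":0,"rz":0.005,"hand":1},
  ],
)

```text
time: 1.65
eef_pos: [545.3, 318.4, 150.2]
eef_rot: [[-1.0, -0.004, -0.0], [-0.004, 1.0, -0.0], [0.0, -0.0, -1.0]]
force: [-0.1, 0.8, -0.1]
width: 1.0
```

Run:
```python
from h import *
go([546.4,316.7,37],180)
s=snap('wrist','w1')
im=cv2.imread('pics/w1.png')
for x in(-40,40):
  for y in(-70,70):
    q=proj(s,[546.4+x,316.7+y,7],True); cv2.circle(im,tuple(int(a) for a in q),3,(0,0,255),-1)
for y in(-48,48):
  for x in (-7,7):
    q=proj(s,[546.4+x,316.7+y,63],True); cv2.circle(im,tuple(int(a) for a in q),2,(0,255,0),-1)
cv2.imwrite('pics/w1o.png',im)
```

```text
t 1.65 pos [545.3 318.4 150.2] yaw -179.76 F [-0.1  0.8 -0.1] w 1.0
d [-0.0071 -0.0113  0.755 ] r [-0.0002 -0.      0.0027] rows>= 2.7
```

View pics/w1o.png

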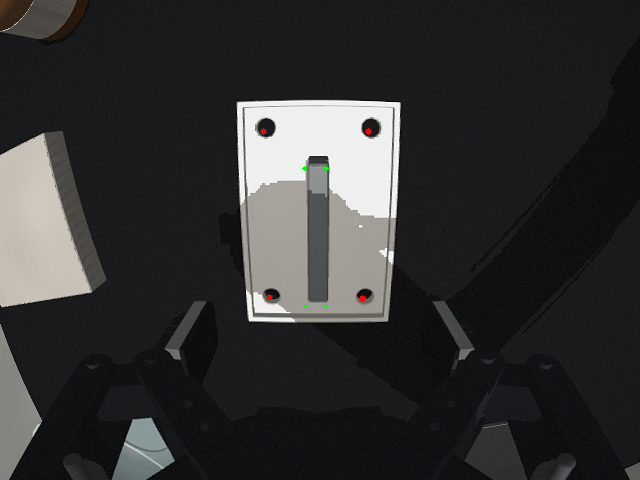

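The wrist view puts the tray about 2 mm in -y and 1.5 mm in -x from the top camera's estimate. That is within calibration and fine for grasping the bar.

>>> carry_out(
  rows=[
    {"dx":0,"dy":-0.015,"dz":0.5,"rx":0,"ry":0,"rz":0.002,"hand":1},
    {"dx":0,"dy":-0.015,"dz":0.5,"rx":0,"ry":0,"rz":0.002,"hand":1},
    {"dx":0,"dy":-0.015,"dz":0.75,"rx":0,"ry":0,"rz":0.002,"hand":1},
    {"dx":0,"dy":-0.015,"dz":0.75,"rx":0,"ry":0,"rz":0.002,"hand":1},
    {"dx":0,"dy":-0.015,"dz":0.75,"rx":0,"ry":0,"rz":0.002,"hand":1},
    {"dx":0,"dy":-0.015,"dz":0.75,"rx":0,"ry":0,"rz":0.002,"hand":1},
  ],
)

```text
time: 2.2
eef_pos: [546.4, 317.1, 40.4]
eef_rot: [[-1.0, -0.0, 0.003], [-0.0, 1.0, 0.002], [-0.003, 0.002, -1.0]]
force: [-0.0, 0.2, 1.0]
width: 1.001
```

Run:
```python
from h import *
go([546,316,36],180)
snap('scene','s2');snap('wrist','w2')
```

```text
t 2.2 pos [546.4 317.1  40.4] yaw -179.99 F [-0.   0.2  1. ] w 1.001
d [ 0.003  -0.0075  0.0292] r [0.0011 0.0016 0.0002] rows>= 0.1
```

View pics/w2.png

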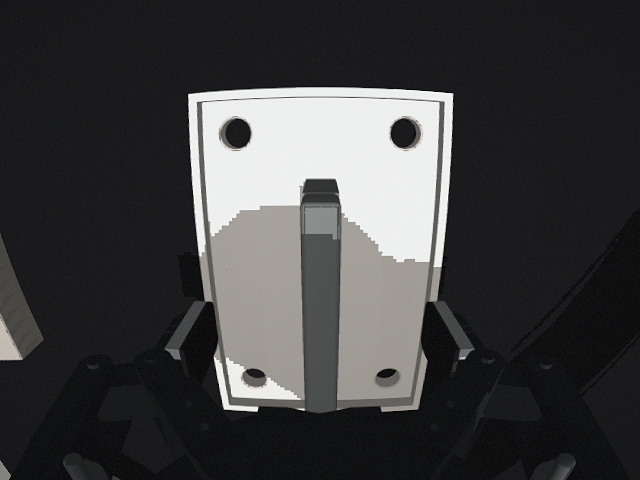

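The fingers straddle the bar at (320,300). Closing now.

>>> carry_out(
  rows=[
    {"dx":0,"dy":-0.005,"dz":0.025,"rx":0,"ry":0,"rz":0,"hand":0},
    {"dx":0,"dy":-0.005,"dz":0.025,"rx":0,"ry":0,"rz":0,"hand":0},
    {"dx":0,"dy":-0.005,"dz":0.025,"rx":0,"ry":0,"rz":0,"hand":0},
    {"dx":0,"dy":-0.005,"dz":0.025,"rx":0,"ry":0,"rz":0,"hand":0},
    {"dx":0,"dy":-0.005,"dz":0.025,"rx":0,"ry":0,"rz":0,"hand":0},
    {"dx":0,"dy":-0.005,"dz":0.025,"rx":0,"ry":0,"rz":0,"hand":0},
    {"dx":0,"dy":-0.005,"dz":0.025,"rx":0,"ry":0,"rz":0,"hand":0},
    {"dx":0,"dy":-0.005,"dz":0.025,"rx":0,"ry":0,"rz":0,"hand":0},
    {"dx":0,"dy":-0.005,"dz":0.025,"rx":0,"ry":0,"rz":0,"hand":0},
    {"dx":0,"dy":-0.005,"dz":0.025,"rx":0,"ry":0,"rz":0,"hand":0},
  ],
)

```text
time: 3.13
eef_pos: [545.7, 314.4, 34.4]
eef_rot: [[-1.0, 0.002, 0.0], [0.002, 1.0, 0.0], [-0.0, 0.0, -1.0]]
force: [-0.1, -1.1, 4.5]
width: 0.154
```

Run:
```python
from h import *
go([546,316,230],180)
```

```text
t 3.13 pos [545.7 314.4  34.4] yaw 179.87 F [-0.1 -1.1  4.5] w 0.154
d [-0.0022  0.0109 -1.3042] r [ 0.0001  0.0003 -0.0014] rows>= 4.7
```

>>> carry_out(
  rows=[
    {"dx":0,"dy":0,"dz":-0.1,"rx":0,"ry":0,"rz":0,"hand":0},
    {"dx":0,"dy":0,"dz":-0.25,"rx":0,"ry":0,"rz":0,"hand":0},
    {"dx":0,"dy":0,"dz":-0.45,"rx":0,"ry":0,"rz":0,"hand":0},
    {"dx":0,"dy":0,"dz":-0.65,"rx":0,"ry":0,"rz":0,"hand":0},
    {"dx":0,"dy":0,"dz":-0.85,"rx":0,"ry":0,"rz":0,"hand":0},
    {"dx":0,"dy":0,"dz":-0.95,"rx":0,"ry":0,"rz":0,"hand":0},
    {"dx":0,"dy":0,"dz":-1,"rx":0,"ry":0,"rz":0,"hand":0},
    {"dx":0,"dy":0,"dz":-1,"rx":0,"ry":0,"rz":0,"hand":0},
  ],
)

```text
time: 3.8
eef_pos: [545.6, 314.7, 185.0]
eef_rot: [[-1.0, 0.002, 0.001], [0.002, 1.0, 0.001], [-0.001, 0.001, -1.0]]
force: [0.2, 0.5, -3.7]
width: 0.154
```

Run:
```python
from h import *
go([610.5,12,200],188.75)
snap('scene','s3');snap('wrist','w3')
```

```text
t 3.8 pos [545.6 314.7 185. ] yaw 179.86 F [ 0.2  0.5 -3.7] w 0.154
d [-0.4376 -2.0165 -0.1027] r [ 0.0009  0.0007 -0.0988] rows>= 7.4
```

View pics/s3.png

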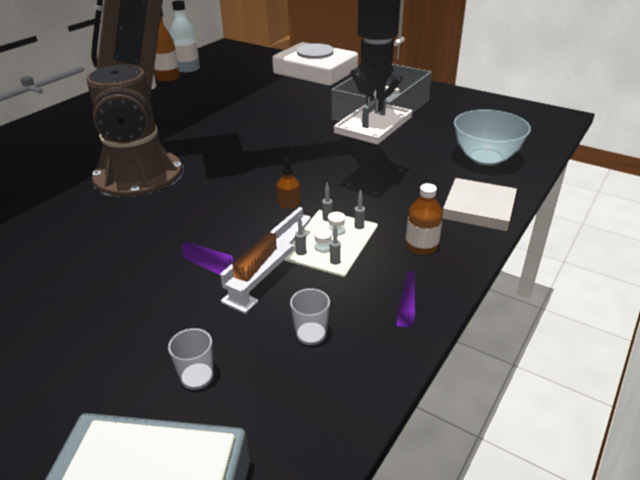

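View pics/w3.png

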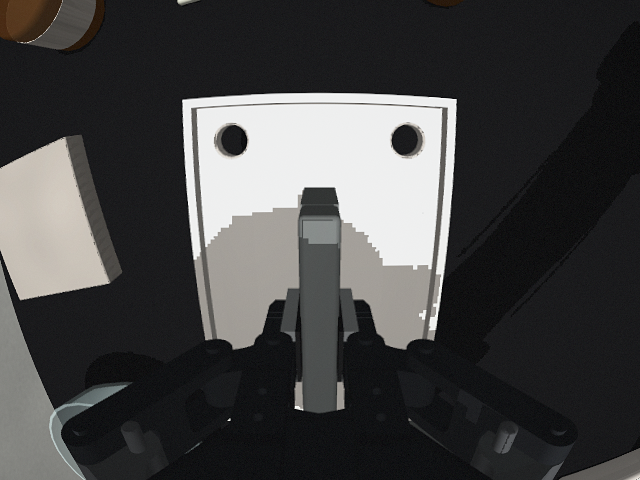

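The tray hangs level, with the front holes visible at (232,140) and (406,140). Carrying it over the stand.

>>> carry_out(
  rows=[
    {"dx":-0.02,"dy":-0.1,"dz":-0.03,"rx":0,"ry":0,"rz":-0.01,"hand":0},
    {"dx":-0.06,"dy":-0.28,"dz":-0.06,"rx":0,"ry":0,"rz":-0.02,"hand":0},
    {"dx":-0.1,"dy":-0.48,"dz":-0.07,"rx":0,"ry":0,"rz":-0.04,"hand":0},
    {"dx":-0.15,"dy":-0.68,"dz":-0.07,"rx":0,"ry":0,"rz":-0.06,"hand":0},
    {"dx":-0.19,"dy":-0.86,"dz":-0.07,"rx":0,"ry":0,"rz":-0.08,"hand":0},
    {"dx":-0.22,"dy":-1.0,"dz":-0.07,"rx":0,"ry":0,"rz":-0.098,"hand":0},
    {"dx":-0.22,"dy":-1.0,"dz":-0.07,"rx":0,"ry":0,"rz":-0.098,"hand":0},
  ],
)

```text
time: 4.48
eef_pos: [577.3, 160.3, 192.0]
eef_rot: [[-0.989, -0.15, -0.004], [-0.15, 0.989, -0.002], [0.004, -0.002, -1.0]]
force: [-0.0, 1.3, -3.5]
width: 0.147
```

Run:
```python
from h import *
go([609.8,10.5,195],188.75)
```

```text
t 4.48 pos [577.3 160.3 192. ] yaw -171.39 F [-0.   1.3 -3.5] w 0.147
d [-0.0649 -1.0197 -0.0181] r [-0.0012 -0.0028 -0.0016] rows>= 3.7
```

>>> carry_out(
  rows=[
    {"dx":-0.01,"dy":-0.1,"dz":0,"rx":0,"ry":0,"rz":-0.001,"hand":0},
    {"dx":-0.02,"dy":-0.28,"dz":0,"rx":0,"ry":0,"rz":-0.001,"hand":0},
    {"dx":-0.03,"dy":-0.48,"dz":0,"rx":0,"ry":0,"rz":-0.001,"hand":0},
    {"dx":-0.04,"dy":-0.68,"dz":0,"rx":0,"ry":0,"rz":-0.001,"hand":0},
    {"dx":-0.05,"dy":-0.86,"dz":0,"rx":0,"ry":0,"rz":-0.001,"hand":0},
    {"dx":-0.06,"dy":-0.96,"dz":0,"rx":0,"ry":0,"rz":-0.001,"hand":0},
    {"dx":-0.065,"dy":-1.0,"dz":0,"rx":0,"ry":0,"rz":-0.001,"hand":0},
    {"dx":-0.065,"dy":-1.0,"dz":0,"rx":0,"ry":0,"rz":-0.001,"hand":0},
    {"dx":-0.065,"dy":-1.0,"dz":0,"rx":0,"ry":0,"rz":-0.001,"hand":0},
  ],
)

```text
time: 5.23
eef_pos: [609.8, 17.5, 193.0]
eef_rot: [[-0.988, -0.152, -0.002], [-0.152, 0.988, -0.0], [0.002, -0.0, -1.0]]
force: [0.4, 0.4, -3.8]
width: 0.149
```

Run:
```python
from h import *
go([609.8,10.5,160],188.75)
snap('scene','s4');snap('wrist','w4');snap('top','t4')
```

```text
t 5.23 pos [609.8  17.5 193. ] yaw -171.27 F [ 0.4  0.4 -3.8] w 0.149
d [ 0.0069 -0.0464  0.2202] r [-0.     -0.0015 -0.0003] rows>= 0.8
```

View pics/s4.png

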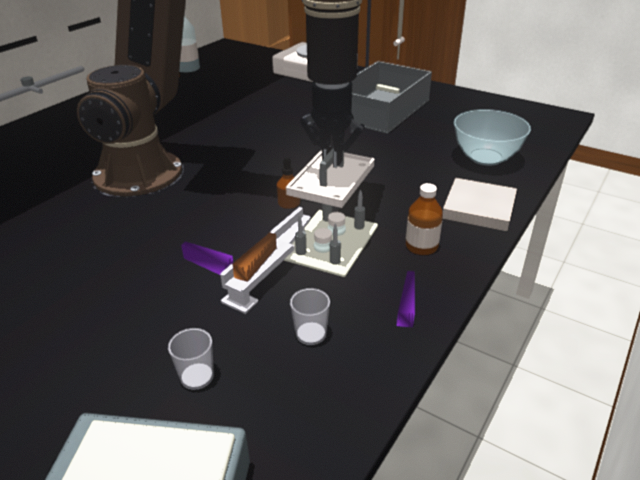

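View pics/w4.png

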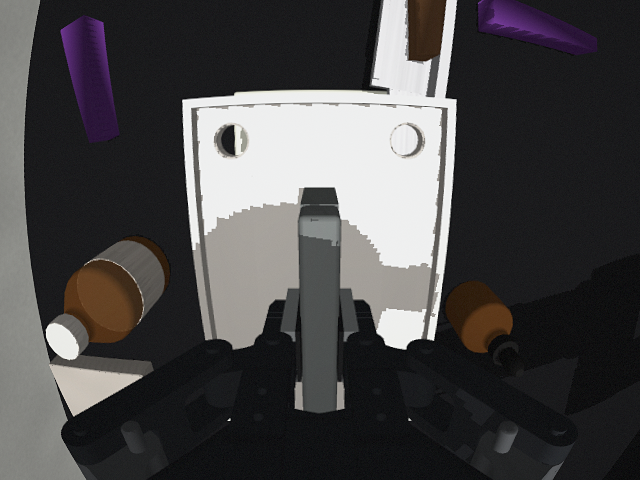

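View pics/t4.png

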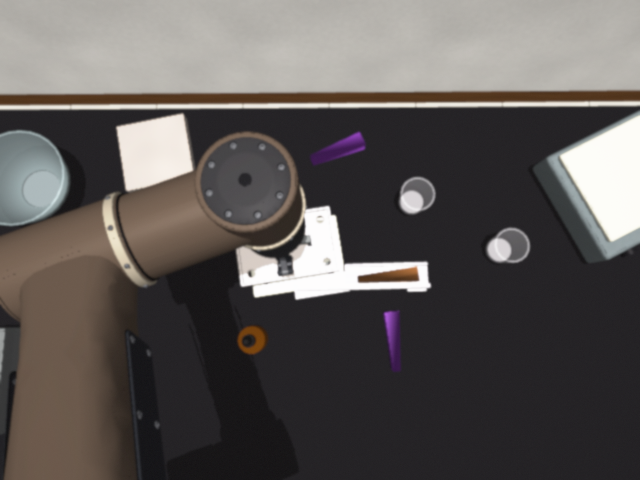

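Run:
```python
from h import *
a=cv2.imread('pics/t4.png'); cv2.imwrite('pics/t4c.png',cv2.resize(a[195:305,225:355],None,fx=6,fy=6,interpolation=cv2.INTER_CUBIC))
s=load('t4')
for c in [(609.8,17.5,193.0)]:
  th=np.radians(8.73)
  for x,y in[(40,70),(40,-70),(-40,70),(-40,-70)]:
    P=[c[0]+x*np.cos(th)-y*np.sin(th),c[1]+x*np.sin(th)+y*np.cos(th),c[2]-35+7]; q=proj(s,P); print((q-[225,195]+.5)*6, q)
```

```text
[134.15276951 219.47905194] [246.85879492 231.07984199]
[579.01411973 149.89036799] [321.00235329 219.481728  ]
[168.63917176 473.56700924] [252.60652863 273.42783487]
[619.33312527 402.42221876] [327.72218755 261.57036979]
```

View pics/t4c.png

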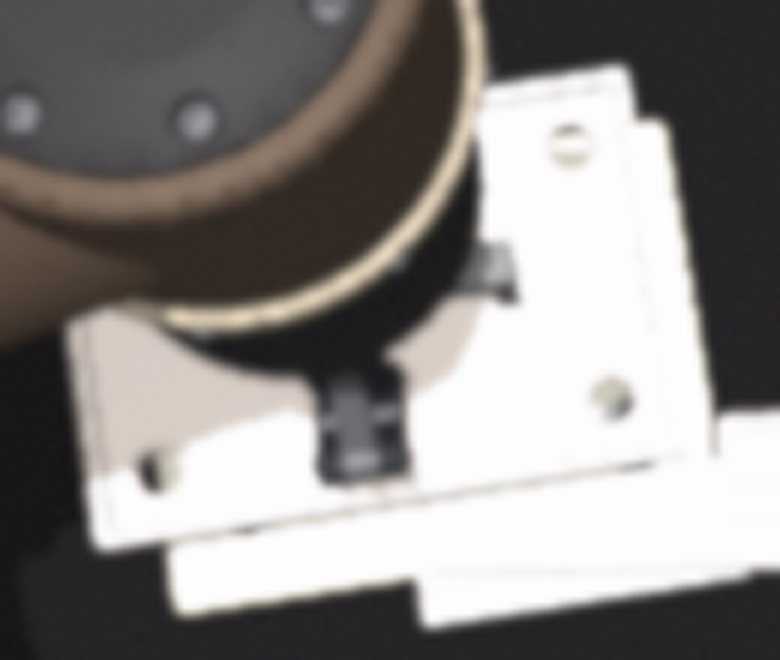

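Top view: the tray sits about +1.2 mm in x and +2.7 mm in y relative to the TCP, so the TCP target is roughly (609.5, 9.4). Lowering to just above the post tips.

>>> carry_out(
  rows=[
    {"dx":0.004,"dy":-0.025,"dz":0.05,"rx":0,"ry":0,"rz":0,"hand":0},
    {"dx":0.007,"dy":-0.04,"dz":0.12,"rx":0,"ry":0,"rz":0,"hand":0},
    {"dx":0.01,"dy":-0.045,"dz":0.2,"rx":0,"ry":0,"rz":0,"hand":0},
    {"dx":0.01,"dy":-0.045,"dz":0.23,"rx":0,"ry":0,"rz":0,"hand":0},
    {"dx":0.01,"dy":-0.045,"dz":0.23,"rx":0,"ry":0,"rz":0,"hand":0},
    {"dx":0.01,"dy":-0.045,"dz":0.23,"rx":0,"ry":0,"rz":0,"hand":0},
  ],
)

```text
time: 5.88
eef_pos: [609.8, 10.5, 159.6]
eef_rot: [[-0.988, -0.153, -0.001], [-0.153, 0.988, -0.0], [0.001, -0.0, -1.0]]
force: [0.2, -0.6, -2.7]
width: 0.154
```

Run:
```python
from h import *
go([609.5,9.4,158],188.75)
snap('scene','s5');s=snap('wrist','w5');snap('top','t5')
a=cv2.imread('pics/w5.png');b=cv2.imread('pics/s5.png');
cv2.imwrite('pics/w5c.png',cv2.resize(a[90:200,180:470],None,fx=2.7,fy=2.7,interpolation=cv2.INTER_CUBIC))
cv2.imwrite('pics/s5c.png',cv2.resize(b[140:290,230:420],None,fx=4,fy=4,interpolation=cv2.INTER_CUBIC))
```

```text
t 5.88 pos [609.8  10.5 159.6] yaw -171.21 F [ 0.2 -0.6 -2.7] w 0.154
d [ 0.0032 -0.0071  0.0107] r [-0.0002 -0.0006  0.0005] rows>= 0.0
```

View pics/w5c.png

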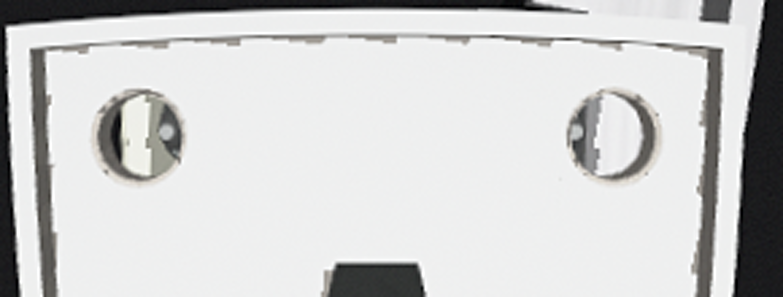

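View pics/s5c.png

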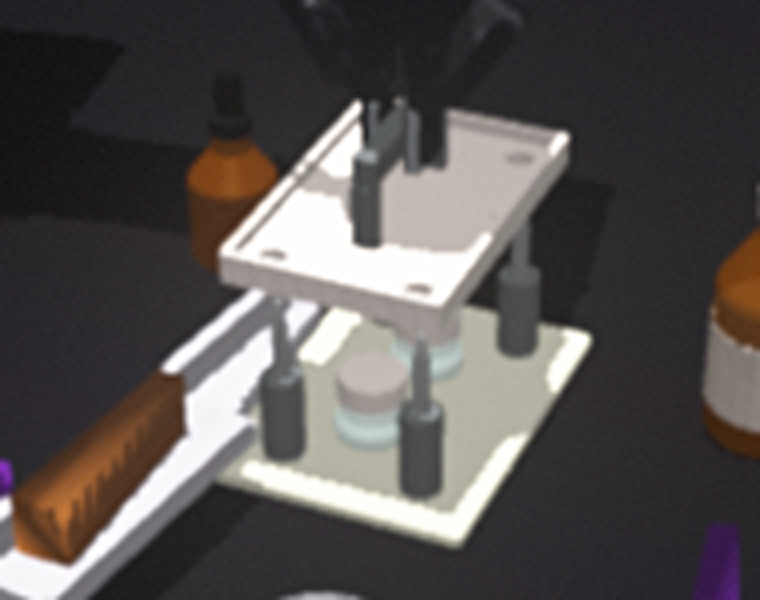

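The post tips show through the front holes at crop (167,131) and (577,131). I'll compute the relative offset from these.

```bash
python3 - <<'E'
from h import *
s=load('w5'); c=np.array([609.8,10.5]); a=np.radians(8.76); R=np.array([[np.cos(a),-np.sin(a)],[np.sin(a),np.cos(a)]])
f=lambda u,v,z:R.T@(onz(s,180+u/2.7-.3,90+v/2.7-.3,z,True)[:2]-c)
uz=159.6-34.4
g=cv2.imread('pics/w5c.png',0)
for z in(105,107): print('tip',z,f(167,131,z).round(1),f(577,131,z).round(1))
for n,(u,v) in dict(L=(139,138),R=(614,138)).items(): print('hole top',n,f(u,v,uz+10).round(1))
t=load('t5'); h=[]
from h import proj
for x,y in[(40,70),(40,-70),(-40,70),(-40,-70)]: print(proj(t,[*(c+R@[x,y]),uz+7]).round(1))
E
python3 -c "
import cv2
a=cv2.imread('pics/w5.png');cv2.imwrite('pics/w5d.png',cv2.resize(cv2.hconcat([a[110:170,200:270],a[110:170,370:440]]),None,fx=5.7,fy=5.7,interpolation=cv2.INTER_CUBIC))"
```

```text
tip 105 [ 40.4 -70.2] [-40.6 -70.1]
tip 107 [ 40.  -70.3] [-40.2 -70.2]
hole top L [ 39.  -70.4]
hole top R [-41.  -70.3]
[253.2 233.9]
[324.8 222.6]
[258.8 274.8]
[331.4 263.3]
```

View pics/w5d.png

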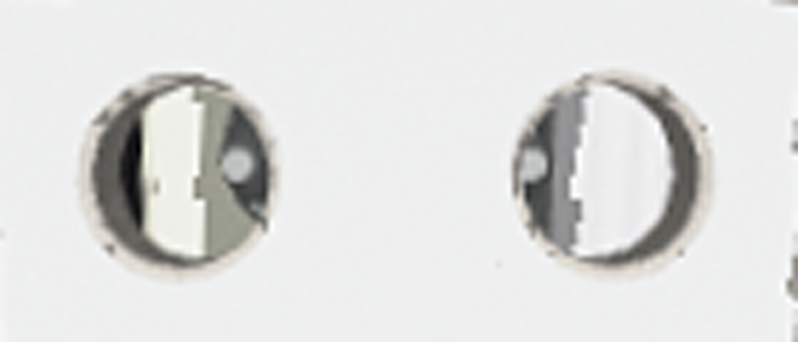

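Wrist parallax puts the tips and holes within about 1 mm of each other, so shifting 0.6 mm in +x and descending.

>>> carry_out(
  rows=[
    {"dx":-0.004,"dy":-0.001,"dz":0.03,"rx":0,"ry":0,"rz":0,"hand":0},
    {"dx":-0.004,"dy":-0.001,"dz":0.07,"rx":0,"ry":0,"rz":0,"hand":0},
    {"dx":-0.004,"dy":-0.001,"dz":0.11,"rx":0,"ry":0,"rz":0,"hand":0},
    {"dx":-0.004,"dy":-0.001,"dz":0.15,"rx":0,"ry":0,"rz":0,"hand":0},
    {"dx":-0.004,"dy":-0.001,"dz":0.18,"rx":0,"ry":0,"rz":0,"hand":0},
    {"dx":-0.004,"dy":-0.001,"dz":0.18,"rx":0,"ry":0,"rz":0,"hand":0},
    {"dx":-0.004,"dy":-0.001,"dz":0.18,"rx":0,"ry":0,"rz":0,"hand":0},
  ],
)

```text
time: 6.62
eef_pos: [610.4, 10.4, 132.5]
eef_rot: [[-0.988, -0.153, -0.001], [-0.153, 0.988, -0.0], [0.001, -0.0, -1.0]]
force: [-0.2, 0.3, -2.8]
width: 0.152
```

Run:
```python
from h import *
go([610.4,10.3,100],188.75)
s=snap('wrist','w6');a=cv2.imread('pics/w6.png');cv2.imwrite('pics/w6c.png',cv2.resize(cv2.hconcat([a[110:170,200:270],a[110:170,370:440]]),None,fx=5.7,fy=5.7,interpolation=cv2.INTER_CUBIC))
```

```text
t 6.62 pos [610.4  10.4 132.5] yaw -171.22 F [-0.2  0.3 -2.8] w 0.152
d [-1.000e-04 -5.000e-04  2.169e-01] r [-0.0002 -0.0006  0.0003] rows>= 0.8
```

View pics/w6c.png

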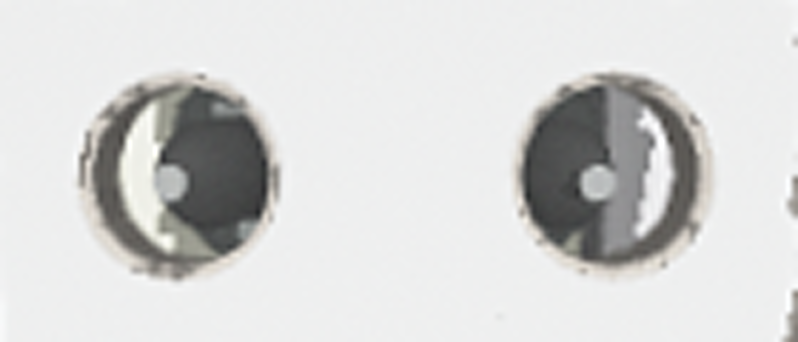

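The tips are well inside the holes. They sit about 1 mm toward +x and 0.5 mm toward +y of the hole centres, so I'll correct and descend to just above the shoulders.

>>> carry_out(
  rows=[
    {"dx":-0.006,"dy":0.003,"dz":0.03,"rx":0,"ry":0,"rz":0,"hand":0},
    {"dx":-0.006,"dy":0.003,"dz":0.07,"rx":0,"ry":0,"rz":0,"hand":0},
    {"dx":-0.006,"dy":0.003,"dz":0.11,"rx":0,"ry":0,"rz":0,"hand":0},
    {"dx":-0.006,"dy":0.003,"dz":0.15,"rx":0,"ry":0,"rz":0,"hand":0},
    {"dx":-0.006,"dy":0.003,"dz":0.18,"rx":0,"ry":0,"rz":0,"hand":0},
    {"dx":-0.006,"dy":0.003,"dz":0.21,"rx":0,"ry":0,"rz":0,"hand":0},
    {"dx":-0.006,"dy":0.003,"dz":0.21,"rx":0,"ry":0,"rz":0,"hand":0},
    {"dx":-0.006,"dy":0.003,"dz":0.21,"rx":0,"ry":0,"rz":0,"hand":0},
  ],
)

```text
time: 7.33
eef_pos: [611.3, 11.0, 101.2]
eef_rot: [[-0.988, -0.153, -0.001], [-0.153, 0.988, -0.0], [0.001, -0.0, -1.0]]
force: [0.4, -0.2, -2.8]
width: 0.151
```

Run:
```python
from h import *
go([611.2,11,94.4],188.75)
s=snap('wrist','w7');a=cv2.imread('pics/w7.png');cv2.imwrite('pics/w7c.png',cv2.resize(cv2.hconcat([a[110:170,200:270],a[110:170,370:440]]),None,fx=5.7,fy=5.7,interpolation=cv2.INTER_CUBIC))
```

```text
t 7.33 pos [611.3  11.  101.2] yaw -171.23 F [ 0.4 -0.2 -2.8] w 0.151
d [0.0004 0.0003 0.0452] r [-0.0001 -0.0005  0.0003] rows>= 0.2
```

View pics/w7c.png

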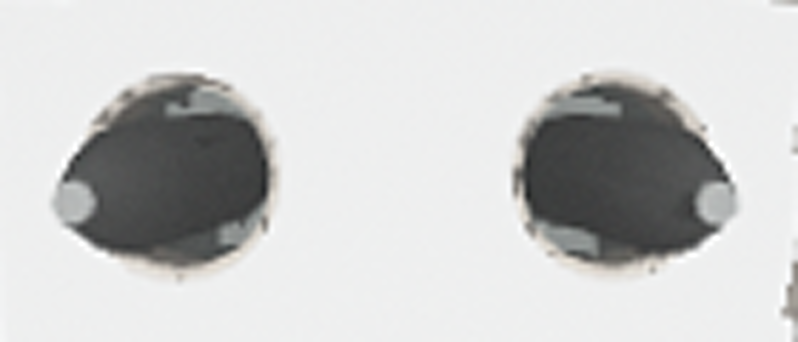

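The posts are through and symmetric in the holes. Final gentle lowering.

>>> carry_out(
  rows=[
    {"dx":0,"dy":0,"dz":0.01,"rx":0,"ry":0,"rz":0,"hand":0},
    {"dx":0,"dy":0,"dz":0.02,"rx":0,"ry":0,"rz":0,"hand":0},
    {"dx":0,"dy":0,"dz":0.03,"rx":0,"ry":0,"rz":0,"hand":0},
    {"dx":0,"dy":0,"dz":0.038,"rx":0,"ry":0,"rz":0,"hand":0},
    {"dx":0,"dy":0,"dz":0.042,"rx":0,"ry":0,"rz":0,"hand":0},
    {"dx":0,"dy":0,"dz":0.042,"rx":0,"ry":0,"rz":0,"hand":0},
    {"dx":0,"dy":0,"dz":0.042,"rx":0,"ry":0,"rz":0,"hand":0},
  ],
)

```text
time: 7.97
eef_pos: [611.4, 11.1, 95.2]
eef_rot: [[-0.988, -0.153, -0.0], [-0.153, 0.988, -0.0], [0.0, -0.0, -1.0]]
force: [-0.1, 1.3, -2.4]
width: 0.158
```

Force shows no contact yet. Lowering another 1 mm or so.

>>> carry_out(
  rows=[
    {"dx":0,"dy":0,"dz":0.003,"rx":0,"ry":0,"rz":0,"hand":0},
    {"dx":0,"dy":0,"dz":0.006,"rx":0,"ry":0,"rz":0,"hand":0},
    {"dx":0,"dy":0,"dz":0.008,"rx":0,"ry":0,"rz":0,"hand":0},
    {"dx":0,"dy":0,"dz":0.008,"rx":0,"ry":0,"rz":0,"hand":0},
    {"dx":0,"dy":0,"dz":0.008,"rx":0,"ry":0,"rz":0,"hand":0},
  ],
)

```text
time: 8.38
eef_pos: [611.5, 11.1, 94.4]
eef_rot: [[-0.988, -0.153, 0.0], [-0.153, 0.988, 0.0], [-0.0, -0.0, -1.0]]
force: [-1.4, 0.1, 1.6]
width: 0.152
```

Contact made: the vertical force went from -2.8 to +1.6 N. Releasing.

>>> carry_out(
  rows=[
    {"dx":0,"dy":0,"dz":0,"rx":0,"ry":0,"rz":0,"hand":0.3},
    {"dx":0,"dy":0,"dz":0,"rx":0,"ry":0,"rz":0,"hand":0.5},
    {"dx":0,"dy":0,"dz":0,"rx":0,"ry":0,"rz":0,"hand":0.6},
    {"dx":0,"dy":0,"dz":0,"rx":0,"ry":0,"rz":0,"hand":0.6},
    {"dx":0,"dy":0,"dz":0,"rx":0,"ry":0,"rz":0,"hand":0.6},
    {"dx":0,"dy":0,"dz":0,"rx":0,"ry":0,"rz":0,"hand":0.6},
  ],
)

```text
time: 8.88
eef_pos: [611.5, 11.1, 94.1]
eef_rot: [[-0.988, -0.153, 0.0], [-0.153, 0.988, 0.0], [-0.0, -0.0, -1.0]]
force: [0.4, -0.8, 0.1]
width: 0.603
```

>>> carry_out(
  rows=[
    {"dx":0,"dy":0,"dz":-0.15,"rx":0,"ry":0,"rz":0,"hand":0.6},
    {"dx":0,"dy":0,"dz":-0.35,"rx":0,"ry":0,"rz":0,"hand":0.6},
    {"dx":0,"dy":0,"dz":-0.6,"rx":0,"ry":0,"rz":0,"hand":0.6},
    {"dx":0,"dy":0,"dz":-0.8,"rx":0,"ry":0,"rz":0,"hand":0.6},
    {"dx":0,"dy":0,"dz":-0.8,"rx":0,"ry":0,"rz":0,"hand":0.6},
    {"dx":0,"dy":0,"dz":-0.8,"rx":0,"ry":0,"rz":0,"hand":0},
    {"dx":0,"dy":0,"dz":-0.8,"rx":0,"ry":0,"rz":0,"hand":0},
  ],
)

```text
time: 9.47
eef_pos: [611.0, 11.1, 213.8]
eef_rot: [[-0.988, -0.152, -0.0], [-0.152, 0.988, 0.0], [0.0, 0.0, -1.0]]
force: [-0.4, -0.2, -0.9]
width: 0.328
```

Run:
```python
from h import *
go([611.2,11,214],188.75)
snap('wrist','w8');snap('scene','s8')
b=cv2.imread('pics/s8.png');cv2.imwrite('pics/s8c.png',cv2.resize(b[140:310,210:420],None,fx=3.5,fy=3.5,interpolation=cv2.INTER_CUBIC))
```

```text
t 9.47 pos [611.   11.1 213.8] yaw -171.24 F [-0.4 -0.2 -0.9] w 0.328
d [-0.001  -0.0009 -0.0012] r [ 0.0003 -0.0001  0.0001] rows>= 0.0
```

View pics/w8.png

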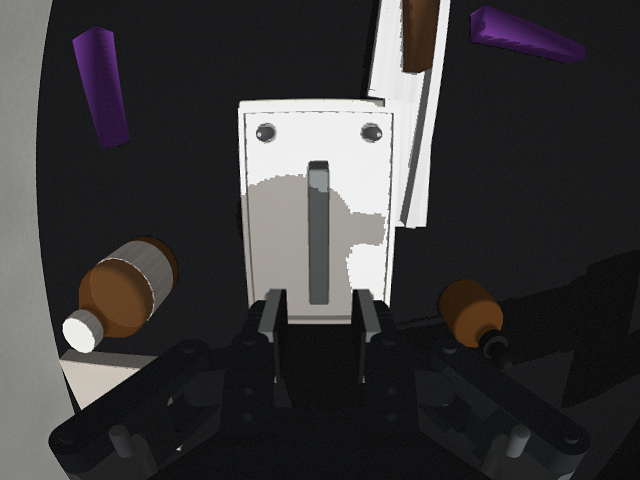

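View pics/s8c.png

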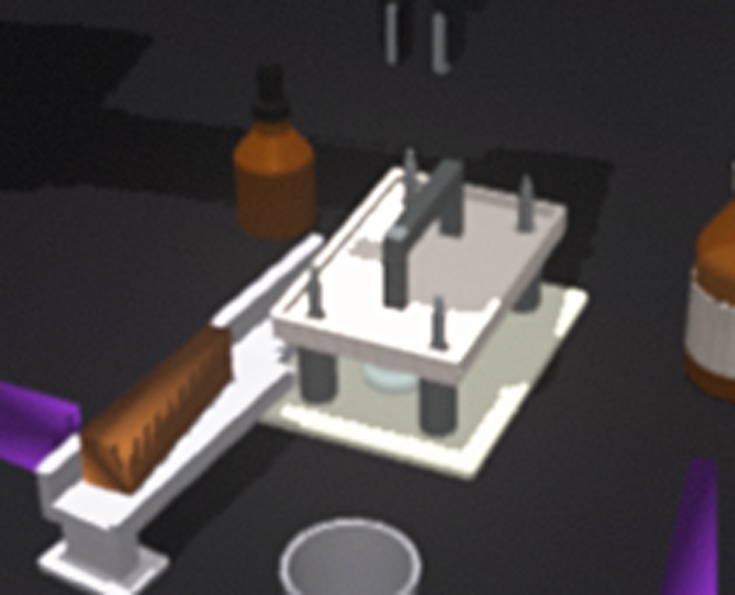

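The tray is seated on all four shoulders, with the posts showing through all four holes. Next is the wedge push: fingers shut, jaw axis along the stand's y.

Run:
```python
from h import *
print(r.get_obs()['qpos'].round(1)); go([566,-273,214],98.75)
s=load('top0')
for n,u,v in [('cupA',402,205),('cupB',498,250)]: print(n,onz(s,u,v,0).round(0))
```

```text
[ 19.3  15.3  -9.2  -0.  -65.5 -10.5]
t 9.57 pos [610.7  11.  212.7] yaw -171.24 F [-0.8 -0.3 -0.6] w 0.155
d [ 0.5828 -1.8256 -0.0071] r [-0.0011 -0.0011  1.0002] rows>= 12.6
cupA [ 723. -223.    0.]
cupB [ 621. -430.    0.]
```

>>> carry_out(
  rows=[
    {"dx":0.29,"dy":-0.92,"dz":0,"rx":0,"ry":0,"rz":0.75,"hand":0},
    {"dx":0.29,"dy":-0.92,"dz":0,"rx":0,"ry":0,"rz":0.75,"hand":0},
    {"dx":0.29,"dy":-0.92,"dz":0,"rx":0,"ry":0,"rz":0.75,"hand":0},
    {"dx":0.29,"dy":-0.92,"dz":0,"rx":0,"ry":0,"rz":0.75,"hand":0},
    {"dx":0.29,"dy":-0.92,"dz":0,"rx":0,"ry":0,"rz":0.75,"hand":0},
    {"dx":0.29,"dy":-0.92,"dz":0,"rx":0,"ry":0,"rz":0.75,"hand":0},
    {"dx":0.29,"dy":-0.92,"dz":0,"rx":0,"ry":0,"rz":0.75,"hand":0},
    {"dx":0.29,"dy":-0.92,"dz":0,"rx":0,"ry":0,"rz":0.75,"hand":0},
    {"dx":0.29,"dy":-0.92,"dz":0,"rx":0,"ry":0,"rz":0.75,"hand":0},
    {"dx":0.29,"dy":-0.92,"dz":0,"rx":0,"ry":0,"rz":0.75,"hand":0},
  ],
)

```text
time: 10.4
eef_pos: [588.8, -132.1, 212.5]
eef_rot: [[-0.513, 0.859, -0.003], [0.859, 0.513, -0.0], [0.001, -0.002, -1.0]]
force: [-0.7, -0.3, -0.3]
width: 0.001
```

Run:
```python
from h import *
go([566,-277,180],98.75)
```

```text
t 10.4 pos [ 588.8 -132.1  212.5] yaw 120.85 F [-0.7 -0.3 -0.3] w 0.001
d [-0.7517 -0.6257  0.2174] r [-0.0016 -0.0005  0.2456] rows>= 3.6
```

>>> carry_out(
  rows=[
    {"dx":-0.75,"dy":-0.625,"dz":0.2,"rx":0,"ry":0,"rz":0.245,"hand":0},
    {"dx":-0.75,"dy":-0.625,"dz":0.2,"rx":0,"ry":0,"rz":0.245,"hand":0},
    {"dx":-0.75,"dy":-0.625,"dz":0.2,"rx":0,"ry":0,"rz":0.245,"hand":0},
    {"dx":-0.75,"dy":-0.625,"dz":0.2,"rx":0,"ry":0,"rz":0.245,"hand":0},
    {"dx":-0.75,"dy":-0.625,"dz":0.2,"rx":0,"ry":0,"rz":0.245,"hand":0},
    {"dx":-0.75,"dy":-0.625,"dz":0.2,"rx":0,"ry":0,"rz":0.245,"hand":0},
    {"dx":-0.75,"dy":-0.625,"dz":0.2,"rx":0,"ry":0,"rz":0.245,"hand":0},
  ],
)

```text
time: 10.98
eef_pos: [567.4, -276.7, 183.1]
eef_rot: [[-0.16, 0.987, -0.002], [0.987, 0.16, 0.0], [0.001, -0.002, -1.0]]
force: [-0.0, -0.4, 0.6]
width: 0.0
```

Run:
```python
from h import *
go([566,-277,59],98.75)
snap('wrist','w9');snap('scene','s9');snap('top','t9')
b=cv2.imread('pics/s9.png');cv2.imwrite('pics/s9c.png',cv2.resize(b[130:330,170:420],None,fx=3.0,fy=3.0,interpolation=cv2.INTER_CUBIC))
```

```text
t 10.98 pos [ 567.4 -276.7  183.1] yaw 99.21 F [-0.  -0.4  0.6] w 0.0
d [-0.0012 -0.0082  0.8272] r [-0.001  -0.0004  0.0051] rows>= 3.0
```

View pics/w9.png

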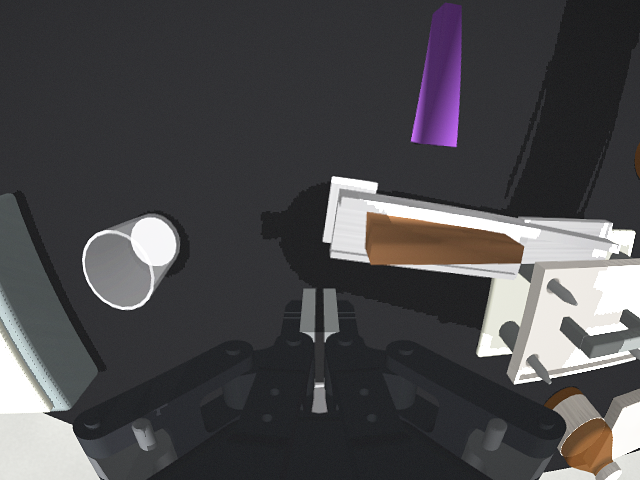

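View pics/s9c.png

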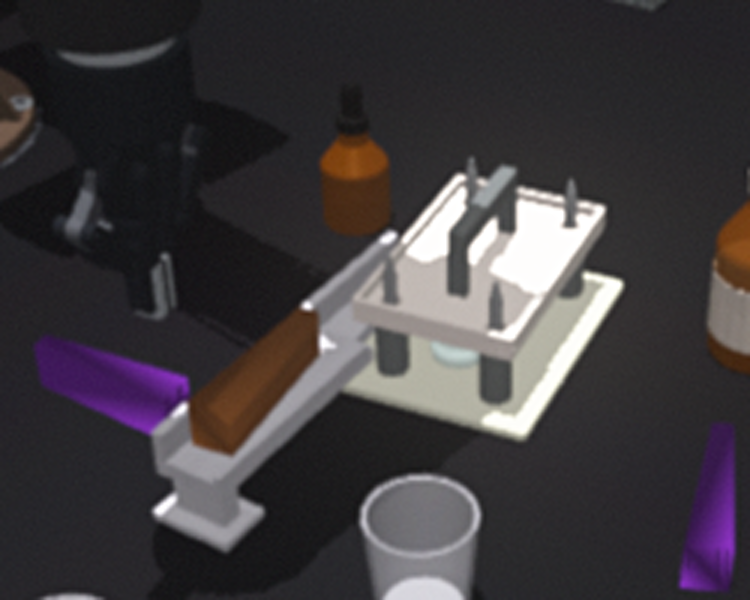

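View pics/t9.png

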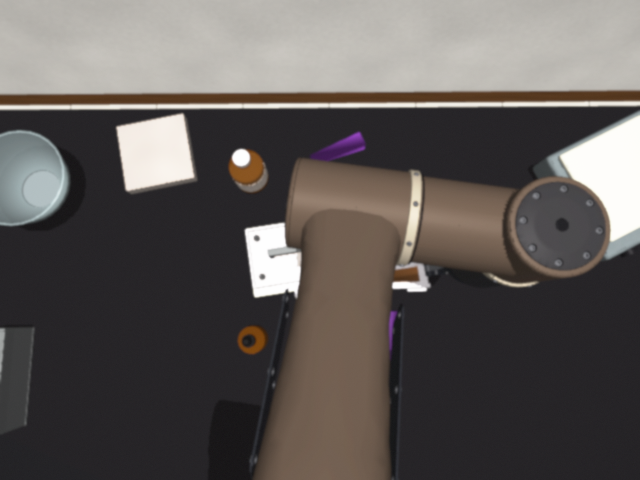

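Run:
```python
import cv2
a=cv2.imread('pics/w9.png');cv2.imwrite('pics/w9c.png',cv2.resize(a[165:300,310:545],None,fx=3.4,fy=3.4,interpolation=cv2.INTER_CUBIC))
```

```text
(no output)
```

View pics/w9c.png

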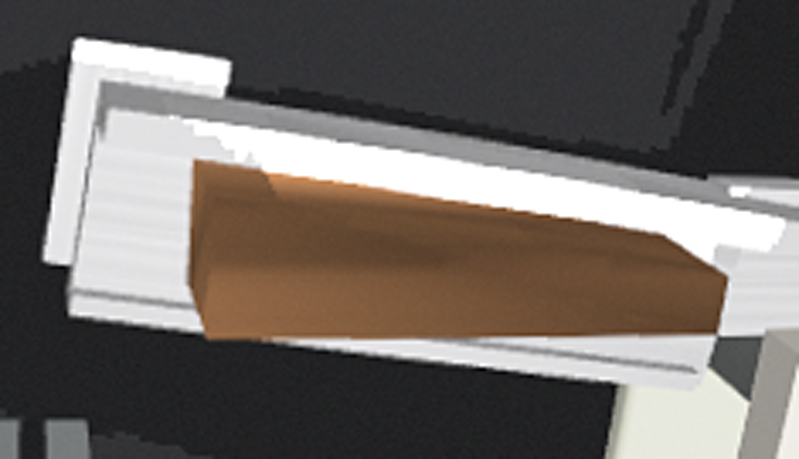

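Run:
```python
from h import *
s=load('w9'); a=np.radians(8.75); R=np.array([[np.cos(a),-np.sin(a)],[np.sin(a),np.cos(a)]]); c=np.array([611,11.5])
for n,u,v,z in [('butt out',215,200,86),('butt in',207,338,86),('tip out',727,278,86),('tip in',716,332,86),('fence end inner bottom',103,135,50),('fence top inner end',105,112,72)]:
    p=onz(s,310+u/3.4-.35,165+v/3.4-.35,z,True); print(n,p.round(1),'stand',(R.T@(p[:2]-c)).round(1))
tc=np.array([567.4,-276.7]); print('tcp stand',R.T@(tc-c))
```

```text
butt out [ 549.6 -243.2   86. ] stand [ -99.5 -242.4]
butt in [ 578.7 -238.9   86. ] stand [ -70.1 -242.6]
tip out [ 547.5 -122.5   86. ] stand [ -83.2 -122.8]
tip in [ 560.4 -120.9   86. ] stand [ -70.2 -123.2]
fence end inner bottom [ 547.8 -264.2   50. ] stand [-104.4 -262.8]
fence top inner end [ 538.4 -266.7   72. ] stand [-114.1 -263.9]
tcp stand [ -86.93452176 -278.21320768]
```

The wedge butt middle is at stand (-84.8,-242.5), and the two cameras agree. The TCP is at (-87,-278), a little toward the fence as wanted. Going down.

>>> carry_out(
  rows=[
    {"dx":0,"dy":0,"dz":0.2,"rx":0,"ry":0,"rz":0.005,"hand":0},
    {"dx":0,"dy":0,"dz":0.45,"rx":0,"ry":0,"rz":0.005,"hand":0},
    {"dx":0,"dy":0,"dz":0.65,"rx":0,"ry":0,"rz":0.005,"hand":0},
    {"dx":0,"dy":0,"dz":0.78,"rx":0,"ry":0,"rz":0.005,"hand":0},
    {"dx":0,"dy":0,"dz":0.82,"rx":0,"ry":0,"rz":0.005,"hand":0},
    {"dx":0,"dy":0,"dz":0.82,"rx":0,"ry":0,"rz":0.005,"hand":0},
    {"dx":0,"dy":0,"dz":0.82,"rx":0,"ry":0,"rz":0.005,"hand":0},
  ],
)

```text
time: 11.72
eef_pos: [568.7, -276.5, 62.1]
eef_rot: [[-0.154, 0.988, 0.001], [0.988, 0.154, -0.001], [-0.001, 0.001, -1.0]]
force: [0.5, -0.3, 1.0]
width: 0.0
```

```bash
cat >> h.py <<'E'
def instand():
    o=r.get_obs(); a=np.radians(8.75); R=np.array([[np.cos(a),-np.sin(a)],[np.sin(a),np.cos(a)]]); print('stand',(R.T@(o['eef_pos'][:2]-[611,11.5])).round(1),'F stand',(R.T@o['force'][:2]).round(1))
E
python3 - <<'E'
from h import *
go([566,-277,60],98.75); instand()
snap('wrist','w10');snap('scene','s10')
b=cv2.imread('pics/s10.png');cv2.imwrite('pics/s10c.png',cv2.resize(b[180:330,170:420],None,fx=3.0,fy=3.0,interpolation=cv2.INTER_CUBIC))
E
```

```text
t 11.72 pos [ 568.7 -276.5   62.1] yaw 98.85 F [ 0.5 -0.3  1. ] w 0.0
d [-0.0005 -0.0185  0.0143] r [0.0006 0.0005 0.0011] rows>= 0.1
stand [ -85.6 -278.2] F stand [ 0.4 -0.4]
```

View pics/w10.png

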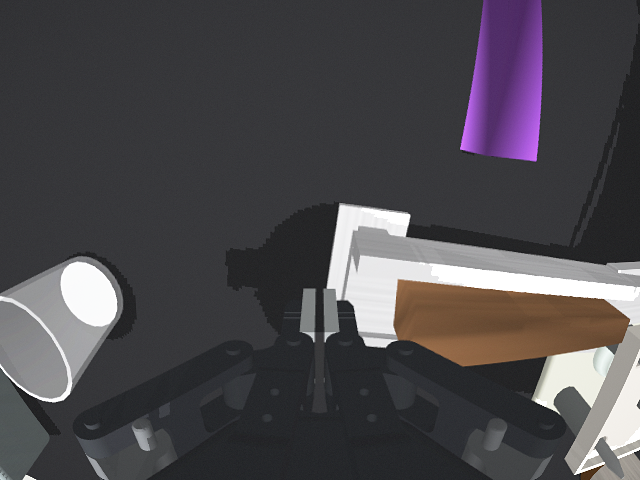

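View pics/s10c.png

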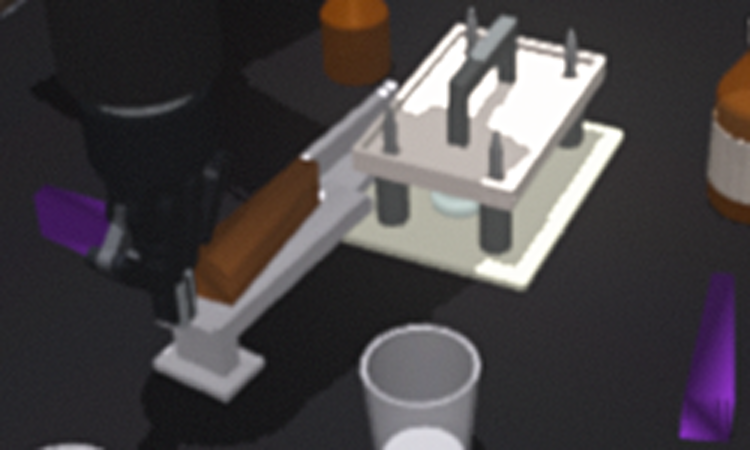

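Fingers are behind the butt, clear of the fence. Pushing along the fence direction (dy/dx = 0.133), watching the force.

>>> carry_out(
  rows=[
    {"dx":0.04,"dy":0,"dz":0,"rx":0,"ry":0,"rz":0,"hand":0},
    {"dx":0.08,"dy":0.005,"dz":0,"rx":0,"ry":0,"rz":0,"hand":0},
    {"dx":0.12,"dy":0.01,"dz":0,"rx":0,"ry":0,"rz":0,"hand":0},
    {"dx":0.15,"dy":0.014,"dz":0,"rx":0,"ry":0,"rz":0,"hand":0},
    {"dx":0.18,"dy":0.018,"dz":0,"rx":0,"ry":0,"rz":0,"hand":0},
    {"dx":0.2,"dy":0.02,"dz":0,"rx":0,"ry":0,"rz":0,"hand":0},
    {"dx":0.2,"dy":0.02,"dz":0,"rx":0,"ry":0,"rz":0,"hand":0},
  ],
)

```text
time: 12.4
eef_pos: [566.2, -246.0, 61.2]
eef_rot: [[-0.153, 0.988, 0.0], [0.988, 0.153, 0.0], [0.0, 0.0, -1.0]]
force: [-0.4, -0.3, 0.3]
width: -0.002
```

Run:
```python
from h import *
instand()
snap('wrist','w11')
```

```text
stand [ -83.4 -247.7] F stand [-0.4 -0.3]
```

View pics/w11.png

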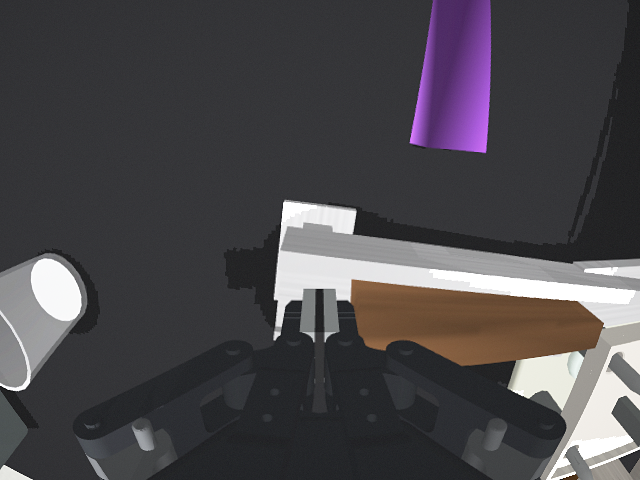

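>>> carry_out(
  rows=[
    {"dx":0.05,"dy":-0.005,"dz":0,"rx":0,"ry":0,"rz":0,"hand":0},
    {"dx":0.1,"dy":0,"dz":0,"rx":0,"ry":0,"rz":0,"hand":0},
    {"dx":0.15,"dy":0.006,"dz":0,"rx":0,"ry":0,"rz":0,"hand":0},
    {"dx":0.2,"dy":0.012,"dz":0,"rx":0,"ry":0,"rz":0,"hand":0},
    {"dx":0.25,"dy":0.019,"dz":0,"rx":0,"ry":0,"rz":0,"hand":0},
    {"dx":0.29,"dy":0.024,"dz":0,"rx":0,"ry":0,"rz":0,"hand":0},
    {"dx":0.32,"dy":0.028,"dz":0,"rx":0,"ry":0,"rz":0,"hand":0},
    {"dx":0.32,"dy":0.028,"dz":0,"rx":0,"ry":0,"rz":0,"hand":0},
  ],
)

```text
time: 13.12
eef_pos: [563.1, -197.5, 61.1]
eef_rot: [[-0.153, 0.988, 0.0], [0.988, 0.153, 0.0], [0.0, 0.0, -1.0]]
force: [0.4, -0.8, -0.9]
width: 0.0
```

Run:
```python
from h import *
instand()
snap('wrist','w12');snap('scene','s12')
b=cv2.imread('pics/s12.png');cv2.imwrite('pics/s12c.png',cv2.resize(b[180:330,170:420],None,fx=3.0,fy=3.0,interpolation=cv2.INTER_CUBIC))
```

```text
stand [ -79.2 -199.3] F stand [ 0.3 -0.8]
```

View pics/w12.png

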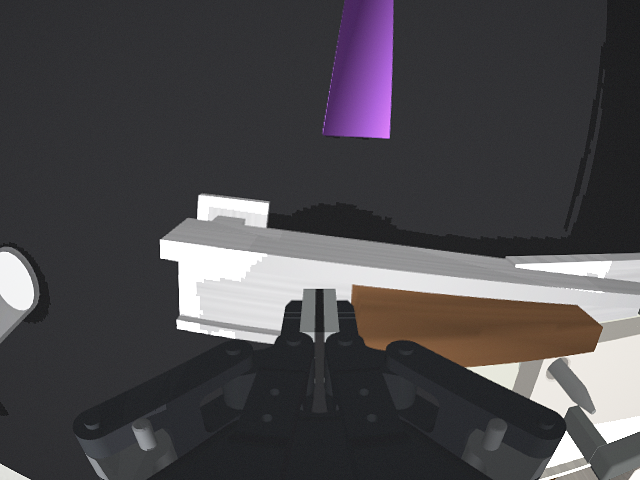

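View pics/s12c.png

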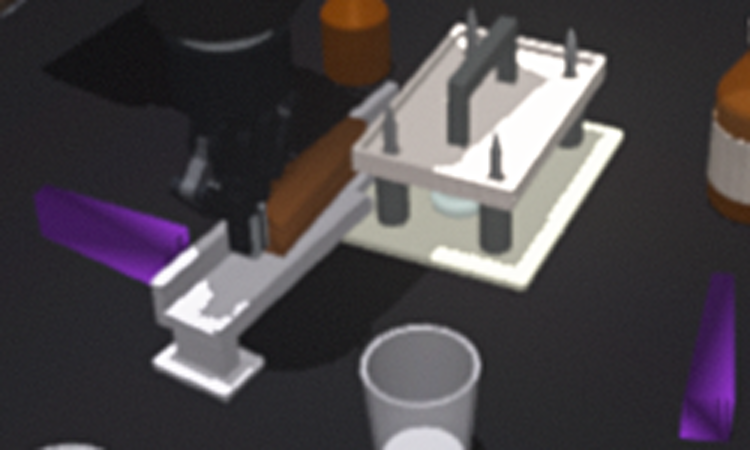

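The wedge slides along and its tip is entering the gap. Continuing.

>>> carry_out(
  rows=[
    {"dx":0.04,"dy":0.002,"dz":0,"rx":0,"ry":0,"rz":0,"hand":0},
    {"dx":0.08,"dy":0.007,"dz":0,"rx":0,"ry":0,"rz":0,"hand":0},
    {"dx":0.12,"dy":0.012,"dz":0,"rx":0,"ry":0,"rz":0,"hand":0},
    {"dx":0.16,"dy":0.017,"dz":0,"rx":0,"ry":0,"rz":0,"hand":0},
    {"dx":0.2,"dy":0.022,"dz":0,"rx":0,"ry":0,"rz":0,"hand":0},
    {"dx":0.22,"dy":0.025,"dz":0,"rx":0,"ry":0,"rz":0,"hand":0},
    {"dx":0.22,"dy":0.025,"dz":0,"rx":0,"ry":0,"rz":0,"hand":0},
  ],
)

```text
time: 13.8
eef_pos: [561.7, -164.5, 61.1]
eef_rot: [[-0.153, 0.988, 0.0], [0.988, 0.153, 0.0], [0.0, 0.0, -1.0]]
force: [-0.8, -0.1, -0.2]
width: -0.001
```

Run:
```python
from h import *
instand()
snap('wrist','w13')
```

```text
stand [ -75.5 -166.5] F stand [-0.8 -0. ]
```

View pics/w13.png

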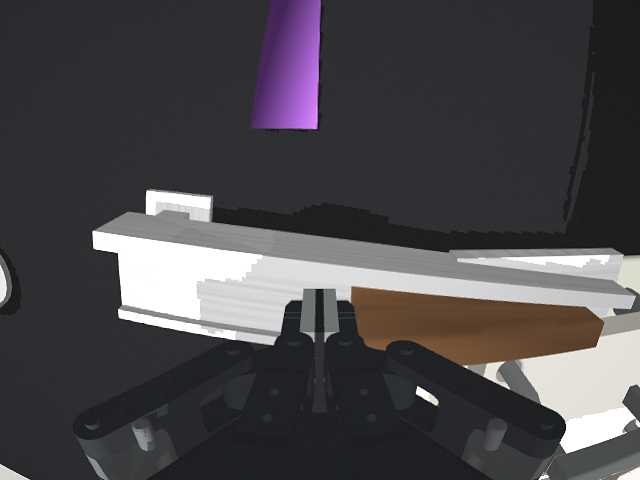

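>>> carry_out(
  rows=[
    {"dx":0.015,"dy":0.002,"dz":0,"rx":0,"ry":0,"rz":0,"hand":0},
    {"dx":0.03,"dy":0.003,"dz":0,"rx":0,"ry":0,"rz":0,"hand":0},
    {"dx":0.045,"dy":0.005,"dz":0,"rx":0,"ry":0,"rz":0,"hand":0},
    {"dx":0.06,"dy":0.007,"dz":0,"rx":0,"ry":0,"rz":0,"hand":0},
    {"dx":0.07,"dy":0.008,"dz":0,"rx":0,"ry":0,"rz":0,"hand":0},
    {"dx":0.07,"dy":0.008,"dz":0,"rx":0,"ry":0,"rz":0,"hand":0},
  ],
)

```text
time: 14.35
eef_pos: [561.0, -154.7, 61.0]
eef_rot: [[-0.153, 0.988, -0.0], [0.988, 0.153, -0.0], [0.0, -0.0, -1.0]]
force: [-0.2, -0.1, 0.2]
width: 0.001
```

>>> carry_out(
  rows=[
    {"dx":0.01,"dy":0.001,"dz":0,"rx":0,"ry":0,"rz":0,"hand":0},
    {"dx":0.02,"dy":0.003,"dz":0,"rx":0,"ry":0,"rz":0,"hand":0},
    {"dx":0.03,"dy":0.004,"dz":0,"rx":0,"ry":0,"rz":0,"hand":0},
    {"dx":0.03,"dy":0.004,"dz":0,"rx":0,"ry":0,"rz":0,"hand":0},
  ],
)

```text
time: 14.68
eef_pos: [561.1, -150.1, 61.0]
eef_rot: [[-0.153, 0.988, -0.0], [0.988, 0.153, 0.0], [0.0, -0.0, -1.0]]
force: [-1.5, -1.0, 0.0]
width: 0.001
```

Run:
```python
from h import *
instand()
snap('scene','s14')
b=cv2.imread('pics/s14.png');cv2.imwrite('pics/s14c.png',cv2.resize(b[160:310,200:400],None,fx=3.7,fy=3.7,interpolation=cv2.INTER_CUBIC))
```

```text
stand [ -73.9 -152.1] F stand [-1.6 -0.7]
```

View pics/s14c.png

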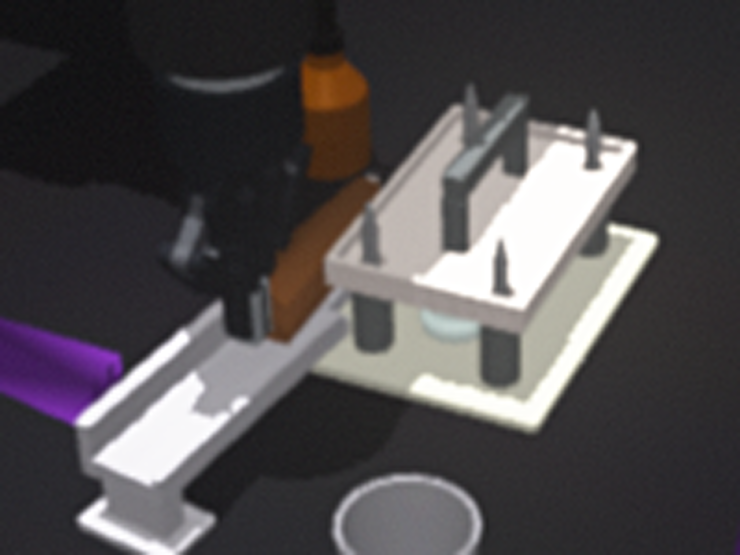

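>>> carry_out(
  rows=[
    {"dx":0.01,"dy":0.001,"dz":0,"rx":0,"ry":0,"rz":0,"hand":0},
    {"dx":0.02,"dy":0.002,"dz":0,"rx":0,"ry":0,"rz":0,"hand":0},
    {"dx":0.03,"dy":0.003,"dz":0,"rx":0,"ry":0,"rz":0,"hand":0},
    {"dx":0.03,"dy":0.003,"dz":0,"rx":0,"ry":0,"rz":0,"hand":0},
  ],
)

```text
time: 15.07
eef_pos: [561.0, -145.6, 61.1]
eef_rot: [[-0.153, 0.988, 0.0], [0.988, 0.153, -0.0], [-0.0, 0.0, -1.0]]
force: [-0.2, -1.7, 1.2]
width: 0.0
```

>>> carry_out(
  rows=[
    {"dx":0.01,"dy":0.001,"dz":0,"rx":0,"ry":0,"rz":0,"hand":0},
    {"dx":0.02,"dy":0.002,"dz":0,"rx":0,"ry":0,"rz":0,"hand":0},
    {"dx":0.02,"dy":0.002,"dz":0,"rx":0,"ry":0,"rz":0,"hand":0},
  ],
)

```text
time: 15.32
eef_pos: [560.8, -142.5, 61.1]
eef_rot: [[-0.153, 0.988, 0.0], [0.988, 0.153, 0.0], [0.0, 0.0, -1.0]]
force: [-0.4, -1.4, -0.5]
width: -0.003
```

>>> carry_out(
  rows=[
    {"dx":0.01,"dy":0.001,"dz":0,"rx":0,"ry":0,"rz":0,"hand":0},
    {"dx":0.02,"dy":0.002,"dz":0,"rx":0,"ry":0,"rz":0,"hand":0},
    {"dx":0.02,"dy":0.002,"dz":0,"rx":0,"ry":0,"rz":0,"hand":0},
  ],
)

```text
time: 15.57
eef_pos: [560.3, -139.7, 61.0]
eef_rot: [[-0.153, 0.988, -0.001], [0.988, 0.153, -0.0], [0.0, -0.001, -1.0]]
force: [-0.9, -2.5, 0.7]
width: 0.001
```

>>> carry_out(
  rows=[
    {"dx":0.01,"dy":0.001,"dz":0,"rx":0,"ry":0,"rz":0,"hand":0},
    {"dx":0.02,"dy":0.002,"dz":0,"rx":0,"ry":0,"rz":0,"hand":0},
    {"dx":0.02,"dy":0.002,"dz":0,"rx":0,"ry":0,"rz":0,"hand":0},
  ],
)

```text
time: 15.82
eef_pos: [560.0, -137.9, 61.2]
eef_rot: [[-0.153, 0.988, -0.001], [0.988, 0.153, -0.002], [-0.001, -0.001, -1.0]]
force: [-1.2, -10.9, 1.4]
width: -0.0
```

The force has risen to 11 N, so the wedge is jamming. A small further push for firmness.

>>> carry_out(
  rows=[
    {"dx":0.006,"dy":0.001,"dz":0,"rx":0,"ry":0,"rz":0,"hand":0},
    {"dx":0.012,"dy":0.001,"dz":0,"rx":0,"ry":0,"rz":0,"hand":0},
    {"dx":0.012,"dy":0.001,"dz":0,"rx":0,"ry":0,"rz":0,"hand":0},
  ],
)

```text
time: 16.07
eef_pos: [559.9, -137.4, 61.5]
eef_rot: [[-0.153, 0.988, -0.001], [0.988, 0.153, -0.003], [-0.003, -0.001, -1.0]]
force: [-0.2, -17.9, 1.3]
width: -0.002
```

Run:
```python
from h import *
instand()
snap('scene','s15');snap('wrist','w15')
b=cv2.imread('pics/s15.png');cv2.imwrite('pics/s15c.png',cv2.resize(b[160:310,200:400],None,fx=3.7,fy=3.7,interpolation=cv2.INTER_CUBIC))
```

```text
stand [ -73.1 -139.4] F stand [ -2.9 -17.6]
```

View pics/s15c.png

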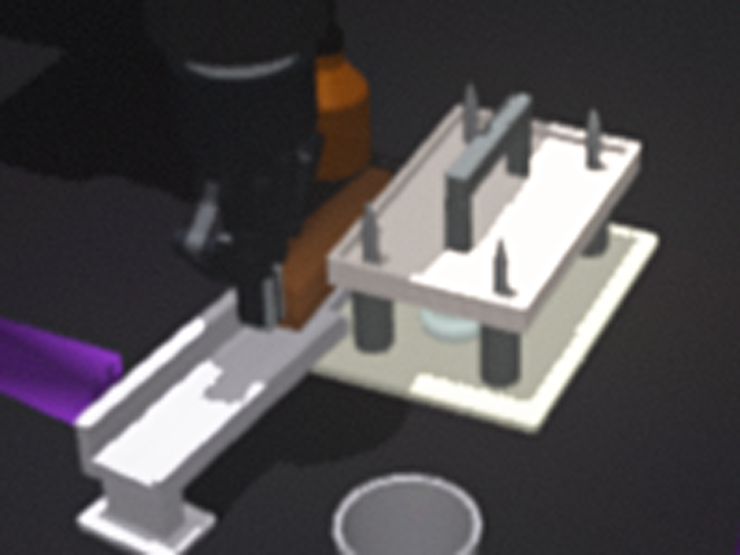

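View pics/w15.png

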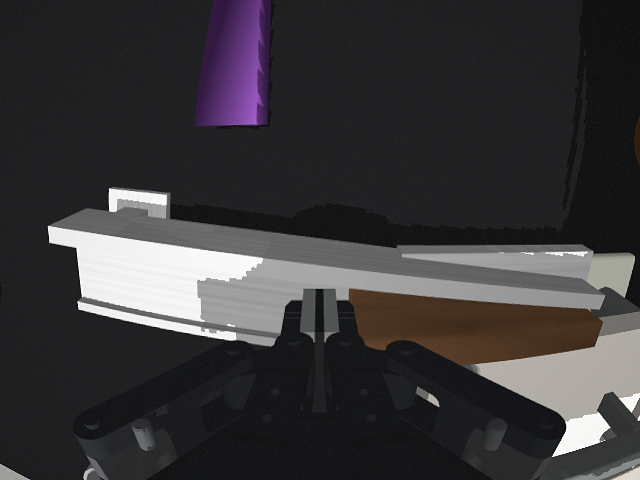

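Jammed at 18 N, TCP at stand y = -139, which puts the wedge centre at about -66. Backing off and up.

>>> carry_out(
  rows=[
    {"dx":-0.03,"dy":-0.004,"dz":0,"rx":0,"ry":0,"rz":0,"hand":0},
    {"dx":-0.1,"dy":-0.013,"dz":0,"rx":0,"ry":0,"rz":0,"hand":0},
    {"dx":-0.2,"dy":-0.026,"dz":0,"rx":0,"ry":0,"rz":0,"hand":0},
    {"dx":-0.3,"dy":-0.04,"dz":-0.1,"rx":0,"ry":0,"rz":0,"hand":0},
    {"dx":-0.4,"dy":-0.04,"dz":-0.3,"rx":0,"ry":0,"rz":0,"hand":0},
    {"dx":-0.5,"dy":-0.04,"dz":-0.55,"rx":0,"ry":0,"rz":0,"hand":0},
    {"dx":-0.5,"dy":-0.04,"dz":-0.8,"rx":0,"ry":0,"rz":0,"hand":0},
    {"dx":-0.5,"dy":-0.04,"dz":-1.0,"rx":0,"ry":0,"rz":0,"hand":0},
    {"dx":-0.5,"dy":-0.04,"dz":-1.0,"rx":0,"ry":0,"rz":0,"hand":0},
    {"dx":-0.5,"dy":-0.04,"dz":-1.0,"rx":0,"ry":0,"rz":0,"hand":0},
  ],
)

```text
time: 17.0
eef_pos: [567.1, -210.2, 213.4]
eef_rot: [[-0.152, 0.988, 0.005], [0.988, 0.152, 0.0], [-0.0, 0.005, -1.0]]
force: [-0.3, -0.3, -0.8]
width: 0.002
```

Run:
```python
from h import *
instand()
snap('scene','s16');snap('wrist','w16')
b=cv2.imread('pics/s16.png');cv2.imwrite('pics/s16c.png',cv2.resize(b[140:300,200:410],None,fx=3.7,fy=3.7,interpolation=cv2.INTER_CUBIC))
```

```text
stand [ -77.1 -212.4] F stand [-0.4 -0.2]
```

View pics/s16c.png

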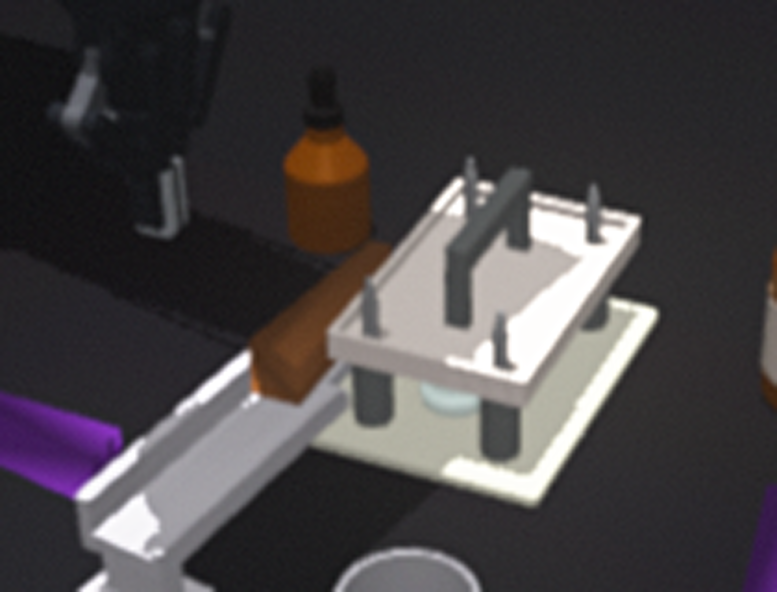

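View pics/w16.png

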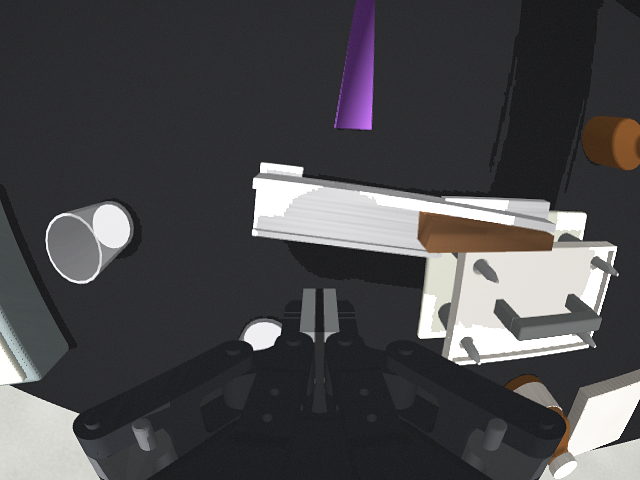

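Run:
```python
import cv2
a=cv2.imread('pics/w16.png');cv2.imwrite('pics/w16c.png',cv2.resize(a[185:370,395:630],None,fx=3.4,fy=3.2,interpolation=cv2.INTER_CUBIC))
```

```text
(no output)
```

View pics/w16c.png

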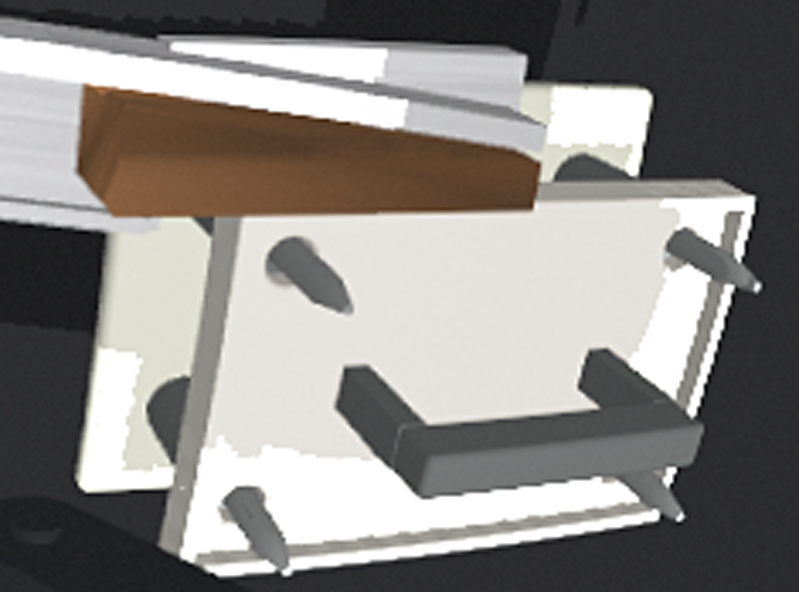

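```bash
python3 - <<'E'
from h import *
s=load('w16'); a=np.radians(8.75); R=np.array([[np.cos(a),-np.sin(a)],[np.sin(a),np.cos(a)]]); c=np.array([611,11.5])
for n,u,v,z in [('butt in',115,214,86),('butt out',125,97,86),('tip in',533,210,86),('tip out',540,162,86),('post tip -x-y',350,312,107),('post tip +x-y',287,572,107),('post tip -x+y',757,289,107),('post +x+y',682,519,107)]:
    p=onz(s,395+u/3.4-.35,185+v/3.2-.35,z,True); print(n,(R.T@(p[:2]-c)).round(1))
# tray shift between s8 and s16 in scene
A=cv2.imread('pics/s8.png',0)[150:250,285:390].astype(np.float32);B=cv2.imread('pics/s16.png',0)[150:250,285:390].astype(np.float32)
t=load('s16'); q0=proj(t,[611,11.5,60]); e=R@[1,0]; print('px per mm +x',(proj(t,[611+10*e[0],11.5+10*e[1],60])-q0)/10)
for n,(u0,u1,v0,v1) in dict(handle=(320,345,184,235)).items():
    T=cv2.imread('pics/s8.png')[v0:v1,u0:u1]; I=cv2.imread('pics/s16.png')[v0-8:v1+8,u0-8:u1+8]
    m=cv2.matchTemplate(I,T,cv2.TM_CCOEFF_NORMED); print(n,np.array(cv2.minMaxLoc(m)[3])-8,m.max())
E
python3 - <<'E'
import cv2
a=cv2.imread('pics/s8.png')[170:260,280:390];b=cv2.imread('pics/s16.png')[170:260,280:390]
cv2.imwrite('pics/cmp.png',cv2.resize(cv2.hconcat([a,b]),None,fx=3.6,fy=3.6,interpolation=cv2.INTER_CUBIC))
E
```

```text
butt in [ -59.2 -125.9]
butt out [ -89.  -126.1]
tip in [-58.8  -6.2]
tip out [-72.7  -7. ]
post tip -x-y [-40.2 -70.4]
post tip +x-y [ 39.6 -70.8]
post tip -x+y [-40.1  69.6]
post +x+y [40.3 70.3]
px per mm +x [0.4230727  0.10330715]
handle [0 0] 0.88377076
```

View pics/cmp.png

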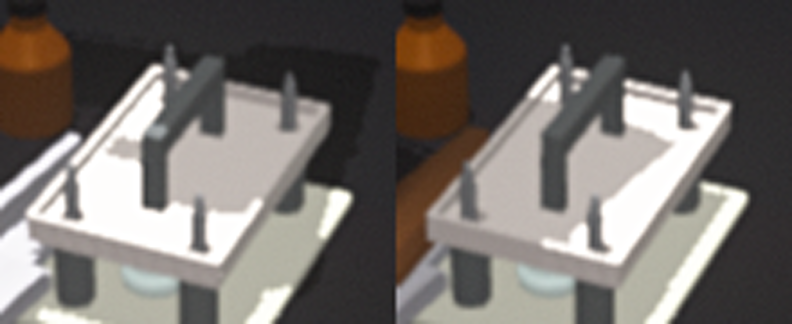

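Checks:
- **Stand frame:** post tips match it within 0.8 mm.
- **Wedge:** straight, with its butt at y ≈ -126, so its centre is at y ≈ -66 (home is -65).
- **Tray:** level on the shoulders.

The gripper is clear, so I'll let things settle briefly and hand in.

Run:
```python
from h import *
s=snap('scene','s17')
a=load('s16')['color'].astype(int); print('tray/wedge region diff',np.abs(a[150:260,255:395]-s['color'][150:260,255:395]).mean().round(2))
b=cv2.imread('pics/scene0.png').astype(int);e=cv2.imread('pics/s17.png').astype(int)
for n,(u0,u1,v0,v1) in dict(cupb=(165,218,325,392),cupa=(285,335,285,348),reag=(402,445,182,255),jars=(330,345,238,250)).items(): print(n,np.abs(b-e)[v0:v1,u0:u1].mean().round(1))
print(r.close_job())
```

```text
tray/wedge region diff 1.23
cupb 1.7
cupa 2.8
reag 2.7
jars 49.6
the job is handed in; nothing more can be done
None
```

I set the tray on the stand, let go of it, then pushed the wooden wedge in until it jammed, and handed the job in at about 17 s. The hand-in reported no verdict.

- **Tray:** I gripped it by the handle bar, lined its holes up with the post tips using the wrist camera, and lowered it with about 4 N of contact. In the last pictures it looks level, with all four posts through the holes.
- **Wedge:** I pushed it along the fence with shut fingers. It moved at up to 2.5 N, then stopped, and the force rose to 18 N. I measured it straight, with its centre at about (-70, -66) mm in the stand, against home at (-68.5, -65).
- **Other things:** Both cups and the reagent bottle match the first picture. The dropper bottle looked unmoved. The jars are now hidden under the tray, so the picture comparison could not check them. The small part of one that shows looks in place.

**One check disagreed:** the tray should be pushed at least 1.2 mm towards +x.
- The wedge's inner face, read from the picture, suggests only about 1 mm, with an error of 1–2 mm.
- The picture comparison of the handle before and after showed no whole-pixel shift, but 2.5 mm is only about 1 pixel there.
- The wedge's depth along the fence and the hard stop imply about 2.4 mm, and I trusted that because it is the more precise measure.

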